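# Demould a plaster bar and close the two-part mould

### The job

Lift the plaster bar out of the open mould and set it flat in the middle of the wooden drying rack, then press the red spray pump of the release-agent bottle fully down and let it come back up. Then lower the green upper half over the two brass pins until it lies flush on the blue lower half, and swing the red-knobbed latch home over its end. Put the parts down gently without dropping them, and leave the tape roll, amber bottle and plaster jar where they are.

Things in the scene. Friction and masses are not known exactly. Their poses are not given: they have to be found in the camera images.
- mould_base: Lower mould half, fixed blue block 190 (x) x 110 (y) x 30 mm high; feet 8 mm high reach y = +-78 mm. Origin: centre of the block's underside. In its top (z = 30 mm) a middle cavity 104 x 45 mm, 14 mm deep, and two brass pins, 12 mm diameter, at x = +-66 mm, y = 0, 24 mm high, the upper 10 mm tapered to 5 mm. Latch lug at the +x end, pivot at x = 116 mm.
- mould_face (a point): Centre of the lower half's top face, 30 mm above its underside, midway between the pins; axes as the lower half's. The seated upper half has its origin here.
- mould_plate: Upper mould half, loose green plate 182 (x) x 100 (y) x 16 mm, 0.45 kg. Origin: centre of its underside. 15 mm holes for the pins at x = +-66 mm, y = 0 (8 mm vents at x = +-46 mm stay empty). On top a black bar handle along x, 86 mm long, 14 mm wide, 12 mm high, its middle 50 mm above the underside, on 12 mm posts at x = +-34 mm. Fits either way round.
- cast: Loose plaster bar, white, 96 mm along x, 40 mm along y, 38 mm high, about 0.25 kg. Origin: centre of its underside. At the start it sits in the mould cavity, its underside 16 mm above the mould's underside, so that it stands 24 mm proud of the mould's top face.
- drying_rack: Fixed wooden rack of 8 light slats across two rails, 180 mm along its x, 140 mm along y, 22 mm high. Origin: centre of its underside.
- rack_top (a point): Centre of the rack's top, 22 mm above its underside.
- pump_bottle: Fixed white bottle with a yellow band on a dark round foot of 80 mm diameter; body 60 mm across, with a red sprung spray pump on top, whose nozzle points along its -x toward the mould. Origin: centre of the foot's underside.
- pump (a joint): Travel of the red spray pump in m: 0 up (at rest, sprung), 0.010 fully down; it takes 2 N to start and about 7 N fully down.
- pump_top (a point): Centre of the top of the red pump cap (34 mm across), 124 mm above the table when up; it moves with the pump.
- latch (a joint): Angle of the swing latch in rad: 0 closed (home at its stop; its nose points along the mould's -x, over the end of the upper half, 3 mm above it), up to 1.65 open. Seen from above it opens clockwise and closes anticlockwise. A light friction holds it where it is left.
- latch_pivot (a point): On the vertical pivot axis of the latch, on top of its arm, 57 mm above the mould's underside.
- latch_knob (a point): Centre of the top end of the latch's upright red round knob, 16 mm diameter, 36 mm tall, 93 mm above the mould's underside; 58 mm from the pivot axis. At joint 0 it lies along the mould's +x from the pivot, at 1.57 along its -y.
- tape_roll: Bystander: roll of cream masking tape lying flat, 100 mm across, 25 mm high. Origin: centre of underside.
- amber_bottle: Bystander: amber bottle with a red cap, 52 mm across, 105 mm high. Origin: centre of underside.
- plaster_jar: Bystander: white jar with blue lid, 70 mm across, 70 mm high. Origin: centre of underside.
Not all that is in view belongs to the job. Leave any purple look-alike of the cast alone.

How it is judged:
By the outcome, as a careful person would: the job done as asked, in the order asked, and still so for the second after the job is handed in, with the robot touching nothing.
It also fails if it takes over 72 s, if anything falls off the work surface, if the arm or the gripper's body presses on something with over 40 N, if the wrist force passes 120 N, or if a joint passes its speed limit or range.

### The arm

A 6-joint arm with a two-finger parallel gripper is mounted at the origin on a cart in front of the work surface, level with it; the furniture and walls round the work are solid. World frame = base frame: x ahead of the robot, y to its left, z up, the work surface at z = 0. Lengths are in mm, angles in rad, forces in N, time in s.
With the tool pointing down it reaches from about 350 to 975 mm from the base axis. Payload 7.1 kg.
Tool frame: the origin (TCP) lies midway between the tips of the shut fingers; the grasp point (between the pads) lies 19 mm behind it (bot.grip_point_offset is the distance from the TCP to the grasp point, in mm); z points along the fingers, y is the line along which they close (so a half turn about z gives the same grasp; the last joint's range is limited). The gripper opens to 88 mm and grips with 3 to 60 N. Pads are 20 mm wide; open, the fingers measure 115 mm over their backs; the gripper's body (75 mm by 178 mm) begins 61 mm behind the grasp point.
Start: joints at [1.108, 0.423, 1.63, -0, 1.089, -0.019], TCP at [268.326, 564.452, 222.675] pointing down, gripper open.
Joint ranges: [-3, 3], [-0.9, 2.11], [0.09, 2.58], [-1.31, 4.45], [0.11, 2.69], [-2.54, 2.54]. Speed limits (rad/s): [2.39, 2.39, 3.01, 3.14, 3.14, 3.14].

### API

Orientations are given as a unit quaternion [x, y, z, w].
In Python, from workcell import sensors, viewer, ticket, bot gives the robot as it stands.
- The arm moves only by the tool play_rows, never from a script. Its argument "moves" is a list of rows, each an object of numbers: "wx", "wy", "wz": the turn, a rotation vector about the tool's x, y, z scaled (see below); "x", "y", "z": the shift along the tool's x, y, z scaled (see below); "claw": the opening, from 0 (shut) to 1 (fully open). A call has exactly 8 rows; each row is the pose to reach, as a shift and turn from the pose commanded when the call began, along the tool's axes at that moment, turning the shorter way round; what a row does not reach only later rows make up. The controller multiplies each number of a shift by 0.2 m and each number of a turn by 180 degrees. A row lasts 1/12 s, in which the tool goes at most 41.7 mm and 7.16 degrees, less where a joint would pass 70% of its speed; a pose out of reach is approached as far as the arm can. A call with a number of a shift or a turn outside -1 to 1 is refused whole. A call with a gripper value outside its range is refused whole. The fingers move at their own pace and stop on an object; "newtons" is the grip in N (left out, the last holds). Time passes only in rows, so rows that repeat a pose let the fingers close, or fill a call up. It gives the time, the measured TCP pose, the force, the opening and the grip force at its end, in the units of the state.
- sensors.read_state(): the state, without advancing time (a new reading comes with each control period).
- viewer.snapshot(name): name is "side" or "top" or "wrist"; returns (picture, depth): 480x640x3 uint8, red, green, blue; 480x640 float32, mm along the optical axis (not along the pixel's ray), 0 where there is no reading.
- viewer.camera_info(name): a dict with "intrinsics" (3x3 intrinsics, pixels), "k1" (the pictures are not rectified: a ray, as slopes to the right and down, at radius r is drawn at 1 + k1 r^2 times it, then the intrinsics apply), "pose" (4x4, takes a point from camera to world coordinates); the wrist camera has in their place "T_tool_cam" (4x4, takes a point from camera to tool coordinates, whose origin is the TCP and whose axes are the flange's). Camera axes: x right, y down, z forward; pixel columns grow to the right and rows downward; lengths in mm; the calibration is good to about 2 mm. A picture is of the moment at which its call begins: read the wrist's pose just before it. camera_info takes no time and is no camera call.
- ticket.hand_in(): hands the job in; it is judged then, once.
The state is a dict: "clock": time; "q": joint angles; "qd": joint speeds; "effort": joint torques, N m; "position": TCP position; "orientation": TCP orientation; "contact_force": force on the tool from outside, world axes, zero at the start; "moment": the same for the moment, N m; "width": finger opening in mm; "finger_force": force on a finger pad.
Only numpy, scipy, OpenCV 4.12 (cv2) and the standard library are available. Lean on these libraries where they do the work, as an engineer would, in place of code of your own. Each camera call takes 0.05 s, during which the arm holds its last target. There are 200 camera calls.

## Working session

There is one attempt and no reset: what is moved stays moved. The work goes in short steps, Python scripts to look and compute and a tool call to move; the robot and the scene stay as the last step left them, time stands still between calls to the robot, and variables do not carry over. Pictures are saved under pics/ and viewed, at most 10 in all, crops included, and the job is handed in when it is done.

Besides the shell and the picture viewer there is one more tool, called after "Request:" as a command line: name --argument value ..., lists and objects as JSON in quotes. play_rows: Moves the arm, as the interface text tells. Its arguments: {"type":"object","properties":{"moves":{"type":"array"},"newtons":{"type":"number"}},"required":["moves"]}

```bash
ls; mkdir -p pics
python3 - <<'E'
from workcell import sensors, viewer, bot
import cv2, numpy as np, json
s=sensors.read_state(); print(s)
for n in ("side","top","wrist"):
    print(n,viewer.camera_info(n))
for n in ("side","top"):
    p,d=viewer.snapshot(n); np.save(f"pics/{n}_d.npy",d); np.save(f"pics/{n}_p.npy",p)
    cv2.imwrite(f"pics/{n}0.png",p[:,:,::-1])
print([a for a in dir(bot) if a[0]!='_'])
E
```

```text
pics
{'clock': 0.0, 'q': array([ 1.10799118e+00,  4.23872974e-01,  1.63067145e+00, -5.44700124e-06,
        1.08857480e+00, -1.90001421e-02]), 'qd': array([-3.17576805e-04, -2.29838593e-05, -7.67241359e-04,  1.29949779e-04,
       -6.69724007e-05, -4.23325675e-04]), 'effort': array([-4.02319085e-03, -5.44641852e+01, -2.73655897e+01,  6.40942482e-02,
        2.29483692e-02, -8.74403918e-05]), 'position': array([268.09734158, 563.97667489, 221.88891346]), 'orientation': array([ 2.20084578e-01,  9.75480495e-01, -7.41816814e-04, -1.79761132e-04]), 'contact_force': array([0.51163297, 0.01104841, 0.5980455 ]), 'moment': array([ 0.01728573, -0.00590326,  0.01490677]), 'finger_force': 0.0, 'width': 87.74603511850765}
side {'intrinsics': array([[529.95277706,   0.        , 316.16973831],
       [  0.        , 529.95277706, 238.83317128],
       [  0.        ,   0.        ,   1.        ]]), 'k1': -0.0894027551185296, 'pose': array([[-9.99887266e-01,  1.41196743e-02, -5.10785975e-03,
         5.59156074e+02],
       [ 1.19658187e-02,  5.43803223e-01, -8.39127448e-01,
         1.13730145e+03],
 
[... 619 characters left out ...]
1.47602722e+03],
       [ 0.00000000e+00,  0.00000000e+00,  0.00000000e+00,
         1.00000000e+00]])}
wrist {'intrinsics': array([[425.37540791,   0.        , 310.48525047],
       [  0.        , 425.37540791, 238.24996965],
       [  0.        ,   0.        ,   1.        ]]), 'k1': 0.017580855241938875, 'T_tool_cam': array([[-8.81191101e-04, -9.62864994e-01, -2.69981900e-01,
         7.45925086e+01],
       [ 9.99999495e-01, -9.78904864e-04,  2.27284016e-04,
        -4.39101006e-01],
       [-4.83130418e-04, -2.69981564e-01,  9.62865371e-01,
        -1.61642402e+02],
       [ 0.00000000e+00,  0.00000000e+00,  0.00000000e+00,
         1.00000000e+00]])}
['Unreachable', 'grip_point_offset']
```

View pics/top0.png

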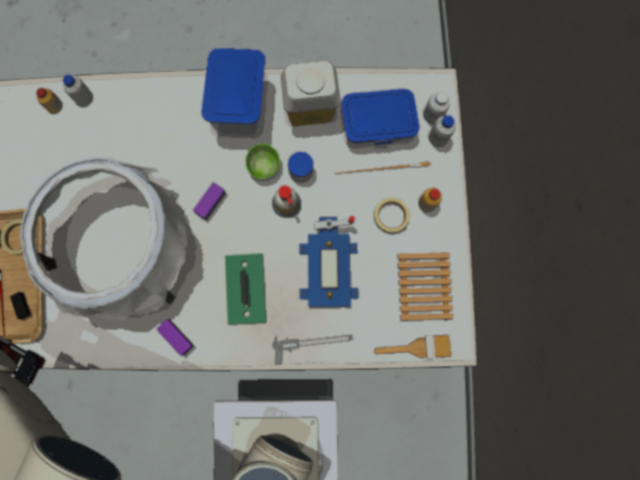

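View pics/side0.png

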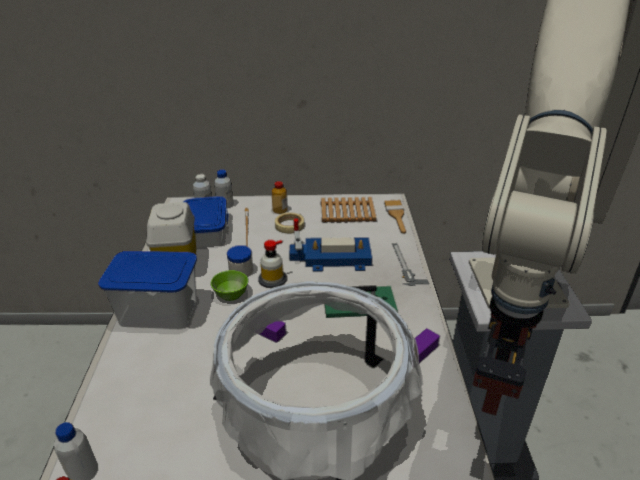

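Top view: mould at (330,268) with its latch lug at (330,222) and the open knob at (351,219). The green plate is at (245,288), the rack at (425,286) and the pump at (287,197). The tape roll is at (391,215), the amber bottle at (431,198) and the jar at (301,166). A large white ring stands at (105,235).

```bash
cat > h.py <<'E'
import numpy as np, cv2
from scipy.spatial.transform import Rotation as R
from workcell import sensors, viewer, bot
def slopes(uv,ci):
    K=ci["intrinsics"]; k=np.array([ci["k1"],0,0,0,0.])
    return cv2.undistortPoints(np.array(uv,float).reshape(-1,1,2),K,k).reshape(-1,2)
def campose(name,s=None):
    ci=viewer.camera_info(name)
    if name!="wrist": return ci,ci["pose"]
    T=np.eye(4); T[:3,:3]=R.from_quat(s["orientation"]).as_matrix(); T[:3,3]=s["position"]
    return ci,T@ci["T_tool_cam"]
def ray(uv,ci,P):
    d=np.c_[slopes(uv,ci),np.ones(len(slopes(uv,ci)))]@P[:3,:3].T
    return P[:3,3],d
def onz(uv,ci,P,z):
    o,d=ray(uv,ci,P); return o+d*((z-o[2])/d[:,2])[:,None]
def withdepth(uv,dep,ci,P):
    o,d=ray(uv,ci,P); z=np.array([np.median(dep[int(v)-1:int(v)+2,int(u)-1:int(u)+2]) for u,v in uv])
    return o+d*z[:,None]
def cloud(dep,ci,P):
    v,u=np.mgrid[:480,:640]; uv=np.c_[u.ravel(),v.ravel()]
    o,d=ray(uv,ci,P); return (o+d*dep.reshape(-1,1)).reshape(480,640,3)
def shot(tag):
    s=sensors.read_state(); p,d=viewer.snapshot("wrist"); np.savez(f"pics/{tag}.npz",p=p,d=d,pos=s["position"],q=s["orientation"])
    cv2.imwrite(f"pics/{tag}.png",p[:,:,::-1]); return s
def load(tag):
    z=np.load(f"pics/{tag}.npz"); s={"position":z["pos"],"orientation":z["q"]}
    ci,P=campose("wrist",s); return z["p"],z["d"],ci,P
def plan(x,y,z,yaw):
    """row numbers to bring TCP to x,y,z pointing down, tool y axis (closing) at yaw deg (mod 180)"""
    s=sensors.read_state(); R0=R.from_quat(s["orientation"])
    sh=R0.inv().apply(np.array([x,y,z])-s["position"])/200
    best=None
    for a in (yaw,yaw+180):
        a=np.radians(a); Y=np.array([np.cos(a),np.sin(a),0]); Z=np.array([0,0,-1.]); X=np.cross(Y,Z)
        w=(R0.inv()*R.from_matrix(np.c_[X,Y,Z])).as_rotvec()/np.pi
        # both variants
        yy=R0.as_matrix()[:,1]
        print("yaw now %.1f"%np.degrees(np.arctan2(yy[1],yy[0])),"shift",sh.round(4),"turn",w.round(4),"q6 %.2f"%s["q"][5])
E
python3 - <<'E'
from h import *
dt=np.load("pics/top_d.npy"); ci,P=campose("top")
n=dict(mould=(330,268),castc=(330,270),knob=(351,219),lug=(330,222),plate=(234,288),rackc=(425,286),pump=(285,191),tape=(377,215),amber=(431,192),jar=(301,160),ringL=(30,235),ringR=(160,235),ringT=(95,163),ringB=(95,307),purple1=(209,201),purple2=(175,338),caliper=(315,342),corner=(456,70),cornerb=(476,363))
for k,w in zip(n,withdepth(list(n.values()),dt,ci,P)): print(k,w.round(0))
E
```

```text
mould [ 489. -146.   52.]
castc [ 483. -146.   52.]
knob [ 607. -200.   92.]
lug [ 607. -148.   60.]
plate [443. 105.  16.]
rackc [ 444. -400.   -1.]
pump [674. -34. 121.]
tape [ 634. -275.   22.]
amber [ 674. -406.  105.]
jar [774. -74.  68.]
ringL [552. 580. 206.]
ringR [548. 255. 206.]
ringT [729. 427. 204.]
ringB [380. 405. 204.]
purple1 [673. 172.  38.]
purple2 [313. 253.  36.]
caliper [ 302. -106.    2.]
corner [1078. -531.   -5.]
cornerb [ 238. -530.   -6.]
```

Request:
play_rows --moves '[{"x": -0.3, "y": -0.3, "z": -0.3}, {"x": -0.85, "y": -0.88, "z": -0.5}, {"x": -0.85, "y": -0.88, "z": -0.5}, {"x": -0.85, "y": -0.88, "z": -0.5}, {"x": -0.85, "y": -0.88, "z": -0.5}, {"x": -0.85, "y": -0.88, "z": -0.5}, {"x": -0.85, "y": -0.88, "z": -0.5}, {"x": -0.85, "y": -0.88, "z": -0.5}]'

```text
$.moves[0]: bad value
```

Request:
play_rows --moves '[{"x": -0.85, "y": -0.88}, {"x": -0.85, "y": -0.88}, {"x": -0.85, "y": -0.88}, {"x": -0.85, "y": -0.88}, {"x": -0.85, "y": -0.88}, {"x": -0.85, "y": -0.88}, {"x": -0.85, "y": -0.88}, {"x": -0.85, "y": -0.88}]'

```text
$.moves[0]: bad value
```

Request:
play_rows --moves '[{"x": -0.85, "y": -0.88, "wz": -0.141}, {"x": -0.85, "y": -0.88, "wz": -0.141}, {"x": -0.85, "y": -0.88, "wz": -0.141}, {"x": -0.85, "y": -0.88, "wz": -0.141}, {"x": -0.85, "y": -0.88, "wz": -0.141}, {"x": -0.85, "y": -0.88, "wz": -0.141}, {"x": -0.85, "y": -0.88, "wz": -0.141}, {"x": -0.85, "y": -0.88, "wz": -0.141}]'

```text
$.moves[0]: bad value
```

Run:
```python
from h import *
s=shot("w1"); print(s["clock"],s["position"],s["orientation"].round(4),s["q"].round(2))
plan(500,-130,320,90)
```

```text
0.1 [268.12623829 564.01096755 221.98108197] [ 2.201e-01  9.755e-01 -7.000e-04 -2.000e-04] [ 1.11  0.42  1.63  0.    1.09 -0.02]
yaw now 64.6 shift [-2.537  -2.6371 -0.4865] turn [-4.000e-04 -1.000e-04 -1.413e-01] q6 -0.02
yaw now 64.6 shift [-2.537  -2.6371 -0.4865] turn [-1.000e-04  5.000e-04  8.587e-01] q6 -0.02
```

View pics/w1.png

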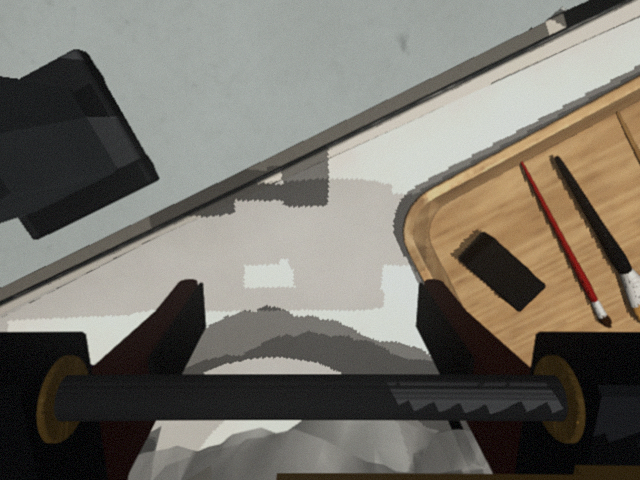

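Rows evidently need all seven keys. The wrist picture shows that the fingers hide the lower third, below row 330.

Request:
play_rows --moves '[{"x": -0.2, "y": -0.2, "z": -0.3, "wx": 0, "wy": 0, "wz": 0, "claw": 1}, {"x": -0.96, "y": -0.82, "z": -0.59, "wx": 0, "wy": 0, "wz": 0, "claw": 1}, {"x": -0.96, "y": -0.82, "z": -0.59, "wx": 0, "wy": 0, "wz": 0, "claw": 1}, {"x": -0.96, "y": -0.82, "z": -0.59, "wx": 0, "wy": 0, "wz": 0, "claw": 1}, {"x": -0.96, "y": -0.82, "z": -0.59, "wx": 0, "wy": 0, "wz": 0, "claw": 1}, {"x": -0.96, "y": -0.82, "z": -0.59, "wx": 0, "wy": 0, "wz": 0, "claw": 1}, {"x": -0.96, "y": -0.82, "z": -0.59, "wx": 0, "wy": 0, "wz": 0, "claw": 1}, {"x": -0.96, "y": -0.82, "z": -0.59, "wx": 0, "wy": 0, "wz": 0, "claw": 1}]'

```text
clock: 0.82
position: [373.5, 330.6, 343.2]
orientation: [0.222, 0.975, 0.001, 0.002]
contact_force: [0.6, 0.7, 0.1]
width: 87.9
finger_force: 0.0
```

Request:
play_rows --moves '[{"x": -0.96, "y": -0.82, "z": 0, "wx": 0, "wy": 0, "wz": 0, "claw": 1}, {"x": -0.96, "y": -0.82, "z": 0, "wx": 0, "wy": 0, "wz": 0, "claw": 1}, {"x": -0.96, "y": -0.82, "z": 0, "wx": 0, "wy": 0, "wz": 0, "claw": 1}, {"x": -0.96, "y": -0.82, "z": 0, "wx": 0, "wy": 0, "wz": 0, "claw": 1}, {"x": -0.96, "y": -0.82, "z": 0, "wx": 0, "wy": 0, "wz": 0, "claw": 1}, {"x": -0.96, "y": -0.82, "z": 0, "wx": 0, "wy": 0, "wz": 0, "claw": 1}, {"x": -0.96, "y": -0.82, "z": 0, "wx": 0, "wy": 0, "wz": 0, "claw": 1}, {"x": -0.96, "y": -0.82, "z": 0, "wx": 0, "wy": 0, "wz": 0, "claw": 1}]'

```text
clock: 1.48
position: [474.8, 101.8, 340.1]
orientation: [0.222, 0.975, -0.0, -0.0]
contact_force: [0.2, 0.2, 0.2]
width: 87.8
finger_force: 0.0
```

Request:
play_rows --moves '[{"x": -0.96, "y": -0.82, "z": 0, "wx": 0, "wy": 0, "wz": -0.141, "claw": 1}, {"x": -0.96, "y": -0.82, "z": 0, "wx": 0, "wy": 0, "wz": -0.141, "claw": 1}, {"x": -0.96, "y": -0.82, "z": 0, "wx": 0, "wy": 0, "wz": -0.141, "claw": 1}, {"x": -0.96, "y": -0.82, "z": 0, "wx": 0, "wy": 0, "wz": -0.141, "claw": 1}, {"x": -0.96, "y": -0.82, "z": 0, "wx": 0, "wy": 0, "wz": -0.141, "claw": 1}, {"x": -0.96, "y": -0.82, "z": 0, "wx": 0, "wy": 0, "wz": -0.141, "claw": 1}, {"x": -0.96, "y": -0.82, "z": 0, "wx": 0, "wy": 0, "wz": -0.141, "claw": 1}, {"x": -0.96, "y": -0.82, "z": 0, "wx": 0, "wy": 0, "wz": -0.141, "claw": 1}]'

```text
clock: 2.15
position: [578.4, -128.2, 339.8]
orientation: [0.001, 1.0, 0.0, -0.0]
contact_force: [-0.9, 0.1, 0.1]
width: 87.9
finger_force: 0.0
```

Run:
```python
from h import *
s=shot("w2"); print(s["clock"],s["position"],s["orientation"].round(4),s["q"].round(2))
plan(580,-130,340,90)
```

```text
2.15 [ 578.35786162 -128.15383108  339.75297726] [ 1.3e-03  1.0e+00  1.0e-04 -4.0e-04] [-0.24  0.26  1.58 -0.    1.3  -1.81]
yaw now 89.9 shift [-0.0126 -0.0176 -0.0011] turn [ 0.0003 -0.0004 -0.0005] q6 -1.81
yaw now 89.9 shift [-0.0126 -0.0176 -0.0011] turn [-7.000e-04 -5.000e-04  9.994e-01] q6 -1.81
```

View pics/w2.png

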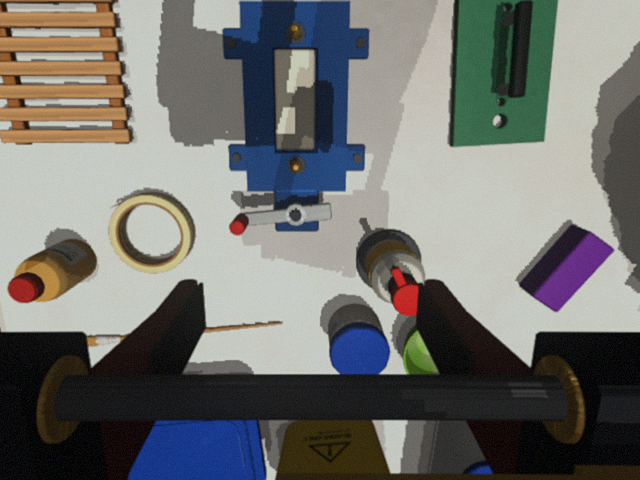

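The wrist picture shows the cast at (296,100), the pins at (295,32) and (296,165), the latch pivot at (295,214) and the knob at (237,226). The pump cap is at (403,290). The rack and plate are cut off at the top, so I'll move back for a second view.

Request:
play_rows --moves '[{"x": 0.6, "y": 0, "z": 0, "wx": 0, "wy": 0, "wz": 0, "claw": 1}, {"x": 0.6, "y": 0, "z": 0, "wx": 0, "wy": 0, "wz": 0, "claw": 1}, {"x": 0.6, "y": 0, "z": 0, "wx": 0, "wy": 0, "wz": 0, "claw": 1}, {"x": 0.6, "y": 0, "z": 0, "wx": 0, "wy": 0, "wz": 0, "claw": 1}, {"x": 0.6, "y": 0, "z": 0, "wx": 0, "wy": 0, "wz": 0, "claw": 1}, {"x": 0.6, "y": 0, "z": 0, "wx": 0, "wy": 0, "wz": 0, "claw": 1}, {"x": 0.6, "y": 0, "z": 0, "wx": 0, "wy": 0, "wz": 0, "claw": 1}, {"x": 0.6, "y": 0, "z": 0, "wx": 0, "wy": 0, "wz": 0, "claw": 1}]'

```text
clock: 2.87
position: [458.3, -126.5, 340.7]
orientation: [-0.0, 1.0, 0.0, 0.0]
contact_force: [0.8, 0.2, 0.0]
width: 87.6
finger_force: 0.0
```

Run:
```python
from h import *
s=shot("w3"); print(s["clock"],s["position"])
def rect(c,m,zlo,zhi,box):
    (x0,x1,y0,y1)=box
    m=m&(c[...,2]>zlo)&(c[...,2]<zhi)&(c[...,0]>x0)&(c[...,0]<x1)&(c[...,1]>y0)&(c[...,1]<y1)
    m=cv2.morphologyEx(m.astype(np.uint8),cv2.MORPH_OPEN,np.ones((3,3)))>0
    q=c[m]; 
    if len(q)<20: return None
    r=cv2.minAreaRect(q[:,:2].astype(np.float32)); return np.round(r[0],1),np.round(r[1],1),round(r[2],2),"z %.1f"%np.median(q[:,2]),len(q)
for t in ("w2","w3"):
    p,d,ci,P=load(t); c=cloud(d,ci,P); hsv=cv2.cvtColor(p,cv2.COLOR_RGB2HSV); H,S,V=[hsv[...,i].astype(int) for i in range(3)]
    print(t,"table z",np.median(c[150:200,380:400,2]).round(1))
    blue=(H>105)&(H<125)&(S>120); green=(H>65)&(H<90)&(S>80); red=((H<6)|(H>174))&(S>150)&(V>100)
    print("blue",rect(c,blue,20,36,(300,700,-300,0)))
    print("cast",rect(c,S<90,46,60,(350,562,-260,-90)))
    print("green",rect(c,green,10,22,(200,700,0,250)))
    print("handle",rect(c,(V<80),46,65,(300,600,0,200)))
    print("knob",rect(c,red,80,100,(500,700,-260,-150)))
    print("pump",rect(c,red,115,130,(600,760,-120,40)))
    print("rack",rect(c,(H<25)&(S>50),17,28,(300,700,-600,-240)))
```

```text
2.8667 [ 458.32852728 -126.50148603  340.69095002]
w2 table z 1.8
blue (array([ 508.5, -143.7]), array([110. , 233.6]), 89.65, 'z 29.6', 13879)
cast (array([ 485.8, -143.9]), array([39.5, 95.5]), 89.95, 'z 53.5', 3971)
green (array([458.2,  76.7]), array([144.9, 100.5]), 2.72, 'z 15.7', 11044)
handle (array([440.8,  75.5]), array([86.1, 15.1]), 3.47, 'z 55.2', 1668)
knob (array([ 606.7, -201.5]), array([13.2, 12.5]), 82.17, 'z 92.4', 149)
pump (array([663.6, -37.9]), array([49.1, 23.6]), 3.77, 'z 123.3', 803)
rack (array([ 531.4, -378.4]), array([304.9, 166.9]), 13.79, 'z 21.3', 11626)
w3 table z 1.8
blue (array([ 494.8, -144. ]), array([110. , 206.9]), 89.64, 'z 29.6', 11049)
cast (array([ 485.5, -144. ]), array([39.7, 95.2]), 89.25, 'z 53.5', 3160)
green (array([440.6,  75.8]), array([181. , 100.6]), 3.18, 'z 15.7', 12049)
handle (array([440.1,  75.8]), array([85.4, 14.5]), 3.46, 'z 55.2', 1272)
knob (array([ 606.5, -201.6]), array([13.7, 12.6]), 41.31, 'z 92.3', 121)
pump None
rack (array([ 510. , -388.3]), array([327.6, 158.1]), 6.9, 'z 21.3', 12965)
```

View pics/w3.png

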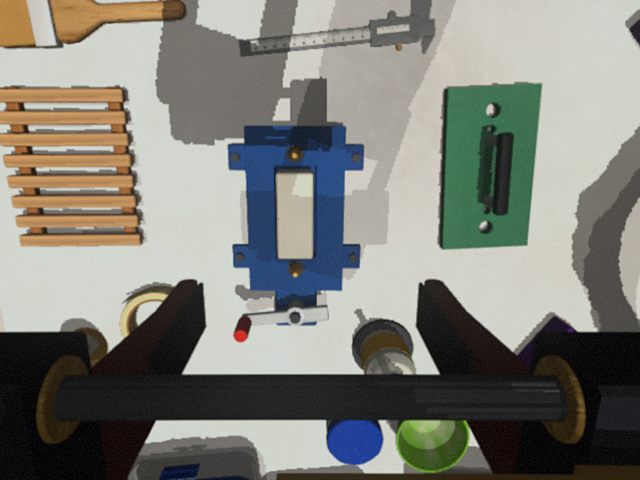

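The second view shows the rack's slats from (0,95) to (142,240), slightly cut at the left edge. The pins are at (295,155) and (296,269), the plate spans (441–541, 83–248), and the knob is at (241,329). Next I'll refine the pins, rack and pump.

Run:
```python
from h import *
def sel(c,m,zlo,zhi,b):
    m=m&(c[...,2]>zlo)&(c[...,2]<zhi)&(c[...,0]>b[0])&(c[...,0]<b[1])&(c[...,1]>b[2])&(c[...,1]<b[3])
    return cv2.morphologyEx(m.astype(np.uint8),cv2.MORPH_OPEN,np.ones((2,2)))>0
for t in ("w2","w3","top"):
    if t=="top": p=np.load("pics/top_p.npy"); d=np.load("pics/top_d.npy"); ci,P=campose("top")
    else: p,d,ci,P=load(t)
    c=cloud(d,ci,P); hsv=cv2.cvtColor(p,cv2.COLOR_RGB2HSV); H,S,V=[hsv[...,i].astype(int) for i in range(3)]
    print(t)
    m=sel(c,(H<30)&(S>40),15,30,(350,547,-600,-240)); q=c[m][:,:2].astype(np.float32); 
    if len(q):
        r=cv2.minAreaRect(q); print("rack",r,len(q)); print(q[:,1].min(),q[:,1].max(),q[:,0].min(),q[:,0].max())
    m=sel(c,(H<40)&(S>90),40,60,(380,600,-160,-128)); q=c[m]
    for lo,hi in ((380,450),(520,600)):
        k=q[(q[:,0]>lo)&(q[:,0]<hi)]; print("pin",k.mean(0).round(1) if len(k) else None,len(k), (k[:,:2].max(0)+k[:,:2].min(0))/2 if len(k) else "")
    m=sel(c,(H>105)&(H<125)&(S>100),24,34,(300,700,-205,-160)); q=c[m]; 
    if len(q): print("blue side strip x",q[:,0].min(),q[:,0].max())
    m=sel(c,((H<8)|(H>172))&(S>120),118,130,(600,760,-120,40)); q=c[m]
    if len(q):
        print("pump",cv2.minEnclosingCircle(q[:,:2].astype(np.float32)),q.min(0),q.max(0))
        u=np.argwhere(m); print(u.min(0),u.max(0))
    m=sel(c,(S<80)&(V>60),53,62,(570,640,-200,-110)); q=c[m]
    if len(q)>5: print("latcharm",cv2.minAreaRect(q[:,:2].astype(np.float32)),np.median(q[:,2]))
p,_,_,_=load("w2"); cv2.imwrite("pics/crop.png",cv2.resize(p[200:320,340:440,::-1],None,fx=5,fy=5,interpolation=cv2.INTER_CUBIC))
```

```text
w2
rack ((456.7989196777344, -304.42486572265625), (142.82855224609375, 350.9991455078125), 0.9500495791435242) 11164
-478.82855 -128.12231 386.63605 529.97687
pin [ 421.8 -142.3   47.4] 124 [ 420.90690571 -142.27075928]
pin [ 552.4 -142.6   47.1] 92 [ 553.58585767 -142.72672121]
blue side strip x 392.72861436426723 627.5300109382374
pump ((625.576171875, -61.6455192565918), 138.77305603027344) [ 5.03761729e+02 -1.28122311e+02 -4.66844602e-01] [748.13551419   5.4753835  501.4536752 ]
[269 392] [316 418]
latcharm ((565.6604614257812, -158.7806396484375), (119.36688995361328, 95.88914489746094), 3.8781659603118896) 56.48926945106433
w3
rack ((444.60205078125, -304.01153564453125), (354.2470397949219, 180.50396728515625), 89.79942321777344) 12992
-481.02756 -126.673256 354.021 534.6349
pin [ 420.2 -142.    52.5] 92 [ 405.41375804 -136.7809725 ]
pin [ 550.9 -142.8   47.6] 77 [ 555.35691519 -142.93578912]
blue side strip x 383.5636426377768 601.3415032015193
latcharm ((514.6854858398438, -161.4455108642578), (258.2589111328125, 94.79334259033203), 2.990177869796753) 56.48949981111127
top
rack ((419.1744689941406, -276.9082946777344), (194.0841827392578, 422.74481201171875), 10.601913452148438) 2073
-475.43765 -86.9983 284.89975 528.88116
pin [ 419.5 -143.4   49.3] 6 [ 419.65550957 -143.56875459]
pin [ 550.2 -144.6   42.3] 7 [ 550.42377337 -144.73201537]
blue side strip x 393.7089341375578 595.6679666379962
pump ((484.73565673828125, -59.157135009765625), 201.76609802246094) [284.89975758 -86.9982971   66.94950027] [ 685.17196887  -21.13041247 1476.02722071]
[187 280] [204 292]
latcharm ((460.497802734375, -106.55104064941406), (77.9537582397461, 344.6607666015625), 70.90184783935547) 55.33250710577113
```

View pics/crop.png

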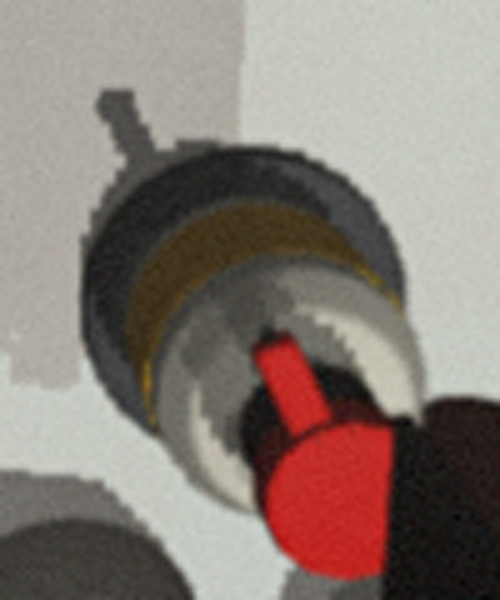

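The crop shows the cap ellipse with its left edge at crop column 262, bottom edge at row 578 and nozzle to the upper left, so the cap centre in w2 is at about (408,299).

```bash
cat >> h.py <<'E'
def sel(c,m,d,zlo,zhi,b,k=3):
    m=m&(d>0)&(c[...,2]>zlo)&(c[...,2]<zhi)&(c[...,0]>b[0])&(c[...,0]<b[1])&(c[...,1]>b[2])&(c[...,1]<b[3])
    n,l,st,_=cv2.connectedComponentsWithStats(m.astype(np.uint8))
    return m&np.isin(l,[i for i in range(1,n) if st[i,4]>8])
def get(t):
    p,d,ci,P=load(t); c=cloud(d,ci,P); hsv=cv2.cvtColor(p,cv2.COLOR_RGB2HSV)
    return p,d,ci,P,c,*[hsv[...,i].astype(int) for i in range(3)]
E
python3 - <<'E'
from h import *
for t in ("w2","w3"):
    p,d,ci,P,c,H,S,V=get(t); print(t)
    m=sel(c,(H<25)&(S>50),d,17,28,(340,547,-600,-240)); q=c[m][:,:2].astype(np.float32); print("rack",cv2.minAreaRect(q),len(q))
    # slats: fit lines
    n,l,st,ce=cv2.connectedComponentsWithStats(m.astype(np.uint8))
    for i in range(1,n):
        if st[i,4]>300: 
            r=cv2.minAreaRect(c[l==i][:,:2].astype(np.float32)); print("  slat",np.round(r[0],1),np.round(r[1],1),round(r[2],1), st[i,:4])
    m=sel(c,(H<40)&(S>90),d,51,60,(380,600,-160,-128)); q=c[m]
    for lo,hi in ((380,430),(540,600)):
        k=q[(q[:,0]>lo)&(q[:,0]<hi)]; print("pin",k.mean(0).round(1) if len(k) else None,len(k))
    m=sel(c,(H>105)&(H<125)&(S>100),d,24,34,(300,700,-205,-160)); q=c[m]; print("blue strip x",q[:,0].min(),q[:,0].max())
    m=sel(c,((H<8)|(H>172))&(S>120),d,118,130,(600,760,-120,40)); q=c[m]
    if len(q): print("pump",q.min(0),q.max(0))
    m=sel(c,(S<80)&(V>60),d,54.5,62,(575,640,-200,-110)); q=c[m]
    print("latcharm",cv2.minAreaRect(q[:,:2].astype(np.float32)),np.median(q[:,2]))
    if t=="w2": print("cap L,B,C,T",onz([(340+262/5,299.8),(408.2,200+578/5),(408.2,299.8),(408.2,200+420/5)],ci,P,124).round(1))
E
```

```text
w2
rack ((458.17889404296875, -396.4874267578125), (139.35816955566406, 140.74697875976562), 0.1760636419057846) 10766
  slat [ 406.5 -385.8] [ 14.2 117.8] 0.3 [  0  12 116  16]
  slat [ 429.1 -388.3] [ 14.1 123.9] 0.8 [  0  36 121  17]
  slat [ 452.  -390.2] [ 15.  128.2] 0.6 [  0  60 123  16]
  slat [ 475.  -392.5] [ 14.3 132.7] 0.2 [  0  84 126  15]
  slat [ 497.8 -394.6] [ 13.5 136.4] 0.1 [  0 107 129  14]
  slat [ 520.9 -396.7] [ 13.9 139.9] 0.3 [  0 129 131  14]
pin [ 420.5 -143.2   53.2] 38
pin [ 552.1 -143.8   53.1] 31
blue strip x 391.1572361166078 626.1201321852153
pump [639.64523743 -51.77014618 118.34634224] [687.90600388 -25.44178295 125.86480018]
latcharm ((602.1522216796875, -154.89207458496094), (23.060405731201172, 88.97724914550781), 0.13790756464004517) 56.555739552985216
cap L,B,C,T [[671.  -49.8 124. ]
 [687.6 -33.7 124. ]
 [671.  -34.7 124. ]
 [654.8 -35.6 124. ]]
w3
rack ((440.2821350097656, -396.49462890625), (174.83535766601562, 141.30062866210938), 0.38478463888168335) 12654
  slat [ 360.1 -392. ] [129.7  14.1] 89.5 [  0  88 125  15]
  slat [ 383.1 -394.6] [ 13.6 134.6] 0.3 [  0 111 127  14]
  slat [ 405.7 -397. ] [ 13.1 140.2] 0.2 [  0 133 130  13]
  slat [ 428.5 -397.1] [ 13.5 140.2] 0.1 [  3 154 129  13]
  slat [ 451.5 -396.9] [ 14.7 140.3] 0.3 [  7 174 128  14]
  slat [ 474.6 -396.8] [ 14.6 140.3] 0.1 [ 11 195 126  13]
  slat [ 498.1 -396.7] [ 14.5 139.2] 0.6 [ 16 215 123  13]
  slat [ 520.4 -395.7] [140.7  13.9] 90.0 [ 20 234 122  12]
pin [ 420.1 -143.2   53.2] 35
pin [ 551.1 -144.    53.1] 26
blue strip x 391.2130656366861 607.1845118888982
latcharm ((601.9237670898438, -155.03964233398438), (23.20421600341797, 88.77479553222656), 2.0616044998168945) 56.55905389191355
```

Request:
play_rows --moves '[{"x": -0.136, "y": -0.088, "z": 0.2, "wx": 0, "wy": 0, "wz": 0.002, "claw": 1}, {"x": -0.136, "y": -0.088, "z": 1, "wx": 0, "wy": 0, "wz": 0.002, "claw": 1}, {"x": -0.136, "y": -0.088, "z": 1, "wx": 0, "wy": 0, "wz": 0.002, "claw": 1}, {"x": -0.136, "y": -0.088, "z": 1, "wx": 0, "wy": 0, "wz": 0.002, "claw": 1}, {"x": -0.136, "y": -0.088, "z": 1, "wx": 0, "wy": 0, "wz": 0.002, "claw": 1}, {"x": -0.136, "y": -0.088, "z": 1, "wx": 0, "wy": 0, "wz": 0.002, "claw": 1}, {"x": -0.136, "y": -0.088, "z": 1, "wx": 0, "wy": 0, "wz": 0.002, "claw": 1}, {"x": -0.136, "y": -0.088, "z": 1, "wx": 0, "wy": 0, "wz": 0.002, "claw": 1}]'

```text
clock: 3.58
position: [485.8, -145.0, 142.1]
orientation: [0.003, 1.0, -0.0, 0.001]
contact_force: [-0.3, -1.0, 1.4]
width: 87.8
finger_force: 0.0
```

```bash
python3 -c "
from h import *
plan(485.6,-143.9,34,89.65)"
```

```text
yaw now 89.6 shift [0.0016 0.0058 0.5404] turn [-0.0001  0.0004 -0.0003] q6 -1.88
yaw now 89.6 shift [0.0016 0.0058 0.5404] turn [6.000e-04 2.000e-04 9.997e-01] q6 -1.88
```

Request:
play_rows --moves '[{"x": 0.002, "y": 0.004, "z": 0.2, "wx": 0, "wy": 0, "wz": 0, "claw": 1}, {"x": 0.002, "y": 0.004, "z": 0.35, "wx": 0, "wy": 0, "wz": 0, "claw": 1}, {"x": 0.002, "y": 0.004, "z": 0.44, "wx": 0, "wy": 0, "wz": 0, "claw": 1}, {"x": 0.002, "y": 0.004, "z": 0.49, "wx": 0, "wy": 0, "wz": 0, "claw": 1}, {"x": 0.002, "y": 0.004, "z": 0.51, "wx": 0, "wy": 0, "wz": 0, "claw": 1}, {"x": 0.002, "y": 0.004, "z": 0.525, "wx": 0, "wy": 0, "wz": 0, "claw": 1}, {"x": 0.002, "y": 0.004, "z": 0.53, "wx": 0, "wy": 0, "wz": 0, "claw": 1}, {"x": 0.002, "y": 0.004, "z": 0.53, "wx": 0, "wy": 0, "wz": 0, "claw": 1}]'

```text
clock: 4.25
position: [485.1, -144.3, 36.0]
orientation: [0.004, 1.0, -0.0, 0.001]
contact_force: [-0.2, 0.3, -1.3]
width: 87.8
finger_force: 0.0
```

Request:
play_rows --moves '[{"x": 0, "y": 0, "z": 0, "wx": 0, "wy": 0, "wz": 0, "claw": 0.6}, {"x": 0, "y": 0, "z": 0, "wx": 0, "wy": 0, "wz": 0, "claw": 0.5}, {"x": 0, "y": 0, "z": 0, "wx": 0, "wy": 0, "wz": 0, "claw": 0.4}, {"x": 0, "y": 0, "z": 0, "wx": 0, "wy": 0, "wz": 0, "claw": 0.3}, {"x": 0, "y": 0, "z": 0, "wx": 0, "wy": 0, "wz": 0, "claw": 0.3}, {"x": 0, "y": 0, "z": 0, "wx": 0, "wy": 0, "wz": 0, "claw": 0.3}, {"x": 0, "y": 0, "z": 0, "wx": 0, "wy": 0, "wz": 0, "claw": 0.3}, {"x": 0, "y": 0, "z": 0, "wx": 0, "wy": 0, "wz": 0, "claw": 0.3}]' --newtons 20

```text
clock: 4.92
position: [484.0, -143.9, 34.6]
orientation: [0.004, 1.0, 0.0, -0.0]
contact_force: [-0.5, -0.9, 0.3]
width: 39.5
finger_force: 20.0
```

```bash
python3 -c "
from h import *
print(sensors.read_state())"
```

```text
{'clock': 4.9167, 'q': array([-3.12593303e-01,  5.58731280e-01,  1.99064072e+00,  1.49759921e-05,
        5.92310887e-01, -1.87621176e+00]), 'qd': array([-1.72469462e-03, -1.58233610e-04, -1.35340390e-03,  1.56264252e-03,
        9.72503576e-04,  9.48576067e-05]), 'effort': array([ 1.60761864e-02, -4.90846109e+01, -1.42913049e+01, -4.58785985e-02,
        4.14905394e-02, -1.59661513e-02]), 'position': array([ 484.04403751, -143.92907558,   34.64052363]), 'orientation': array([ 3.59514027e-03,  9.99993536e-01,  1.77031880e-05, -4.17104981e-05]), 'contact_force': array([-0.53261458, -0.88566087,  0.3437139 ]), 'moment': array([-0.01516539,  0.00720501, -0.06047579]), 'finger_force': 19.992703199386597, 'width': 39.54534554505412}
```

Request:
play_rows --moves '[{"x": 0, "y": 0, "z": -0.03, "wx": 0, "wy": 0, "wz": 0, "claw": 0.3}, {"x": 0, "y": 0, "z": -0.1, "wx": 0, "wy": 0, "wz": 0, "claw": 0.3}, {"x": 0, "y": 0, "z": -0.22, "wx": 0, "wy": 0, "wz": 0, "claw": 0.3}, {"x": 0, "y": 0, "z": -0.4, "wx": 0, "wy": 0, "wz": 0, "claw": 0.3}, {"x": 0.04, "y": -0.1, "z": -0.5, "wx": 0, "wy": 0, "wz": 0, "claw": 0.3}, {"x": 0.08, "y": -0.25, "z": -0.5, "wx": 0, "wy": 0, "wz": 0, "claw": 0.3}, {"x": 0.11, "y": -0.4, "z": -0.5, "wx": 0, "wy": 0, "wz": 0, "claw": 0.3}, {"x": 0.11, "y": -0.55, "z": -0.5, "wx": 0, "wy": 0, "wz": 0, "claw": 0.3}]'

```text
clock: 5.58
position: [460.0, -254.5, 135.5]
orientation: [0.003, 1.0, -0.0, -0.0]
contact_force: [0.4, 0.9, -1.6]
width: 40.0
finger_force: 20.0
```

Request:
play_rows --moves '[{"x": 0.05, "y": -0.15, "z": 0, "wx": 0, "wy": 0, "wz": -0.003, "claw": 0.3}, {"x": 0.09, "y": -0.3, "z": 0, "wx": 0, "wy": 0, "wz": -0.003, "claw": 0.3}, {"x": 0.11, "y": -0.45, "z": 0, "wx": 0, "wy": 0, "wz": -0.003, "claw": 0.3}, {"x": 0.11, "y": -0.57, "z": 0, "wx": 0, "wy": 0, "wz": -0.003, "claw": 0.3}, {"x": 0.11, "y": -0.66, "z": 0, "wx": 0, "wy": 0, "wz": -0.003, "claw": 0.3}, {"x": 0.11, "y": -0.71, "z": 0, "wx": 0, "wy": 0, "wz": -0.003, "claw": 0.3}, {"x": 0.11, "y": -0.71, "z": 0, "wx": 0, "wy": 0, "wz": -0.003, "claw": 0.3}, {"x": 0.11, "y": -0.71, "z": 0, "wx": 0, "wy": 0, "wz": -0.003, "claw": 0.3}]'

```text
clock: 6.25
position: [437.9, -395.0, 134.4]
orientation: [-0.001, 1.0, 0.001, -0.0]
contact_force: [-0.2, 0.6, -2.0]
width: 39.8
finger_force: 20.0
```

```bash
python3 -c "
from h import *
plan(440.4-1,-396.7,41.5,90.2)
s=shot('w4');print(s['position'],s['width'],s['contact_force'])
p,d,ci,P,c,H,S,V=get('w4')
m=(d>0)&(d<260); print('in hand low point z', np.percentile(c[m][:,2],[0.2,1,5]))
"
```

```text
yaw now 90.1 shift [-0.0079 -0.0089  0.4646] turn [ 0.0003 -0.0002 -0.0006] q6 -2.33
yaw now 90.1 shift [-0.0079 -0.0089  0.4646] turn [-4.000e-04 -5.000e-04  9.994e-01] q6 -2.33
[ 437.8792004  -395.02200489  134.41488691] 39.77873785697923 [-0.20214704  0.5869557  -1.99285469]
in hand low point z [ 10.99786642  12.28301515 137.98291128]
```

Request:
play_rows --moves '[{"x": -0.008, "y": -0.009, "z": 0.1, "wx": 0, "wy": 0, "wz": 0, "claw": 0.3}, {"x": -0.008, "y": -0.009, "z": 0.22, "wx": 0, "wy": 0, "wz": 0, "claw": 0.3}, {"x": -0.008, "y": -0.009, "z": 0.32, "wx": 0, "wy": 0, "wz": 0, "claw": 0.3}, {"x": -0.008, "y": -0.009, "z": 0.4, "wx": 0, "wy": 0, "wz": 0, "claw": 0.3}, {"x": -0.008, "y": -0.009, "z": 0.43, "wx": 0, "wy": 0, "wz": 0, "claw": 0.3}, {"x": -0.008, "y": -0.009, "z": 0.445, "wx": 0, "wy": 0, "wz": 0, "claw": 0.3}, {"x": -0.008, "y": -0.009, "z": 0.455, "wx": 0, "wy": 0, "wz": 0, "claw": 0.3}, {"x": -0.008, "y": -0.009, "z": 0.455, "wx": 0, "wy": 0, "wz": 0, "claw": 0.3}]'

```text
clock: 6.97
position: [440.4, -397.2, 44.2]
orientation: [-0.001, 1.0, -0.0, 0.0]
contact_force: [-0.6, -0.1, -2.2]
width: 39.9
finger_force: 20.0
```

Request:
play_rows --moves '[{"x": 0, "y": 0, "z": 0, "wx": 0, "wy": 0, "wz": 0, "claw": 0.3}, {"x": 0, "y": 0, "z": 0.001, "wx": 0, "wy": 0, "wz": 0, "claw": 0.3}, {"x": 0, "y": 0, "z": 0.002, "wx": 0, "wy": 0, "wz": 0, "claw": 0.3}, {"x": 0, "y": 0, "z": 0.003, "wx": 0, "wy": 0, "wz": 0, "claw": 0.3}, {"x": 0, "y": 0, "z": 0.004, "wx": 0, "wy": 0, "wz": 0, "claw": 0.3}, {"x": 0, "y": 0, "z": 0.005, "wx": 0, "wy": 0, "wz": 0, "claw": 0.3}, {"x": 0, "y": 0, "z": 0.005, "wx": 0, "wy": 0, "wz": 0, "claw": 0.3}, {"x": 0, "y": 0, "z": 0.005, "wx": 0, "wy": 0, "wz": 0, "claw": 0.3}]'

```text
clock: 7.63
position: [439.8, -397.4, 42.6]
orientation: [-0.001, 1.0, 0.0, -0.0]
contact_force: [-1.1, 1.0, -2.2]
width: 39.9
finger_force: 20.0
```

```bash
python3 -c "
from h import *
for i in range(3): 
  s=shot('w5');print(s['position'],s['width'],s['contact_force'])"
```

```text
[ 439.83128684 -397.40360771   42.64980572] 39.92432297102518 [-1.09100945  0.97142529 -2.16475123]
[ 439.85309637 -397.37659412   42.6321661 ] 39.873969440989136 [ 0.65347535 -0.24975589 -1.6747173 ]
[ 439.85314779 -397.37061042   42.63539279] 40.105639081633804 [ 0.23214072  0.82680335 -2.00541277]
```

Not yet in contact, so I'll lower it by up to another 2.4 mm.

Request:
play_rows --moves '[{"x": 0, "y": 0, "z": 0.002, "wx": 0, "wy": 0, "wz": 0, "claw": 0.3}, {"x": 0, "y": 0, "z": 0.004, "wx": 0, "wy": 0, "wz": 0, "claw": 0.3}, {"x": 0, "y": 0, "z": 0.006, "wx": 0, "wy": 0, "wz": 0, "claw": 0.3}, {"x": 0, "y": 0, "z": 0.007, "wx": 0, "wy": 0, "wz": 0, "claw": 0.3}, {"x": 0, "y": 0, "z": 0.008, "wx": 0, "wy": 0, "wz": 0, "claw": 0.3}, {"x": 0, "y": 0, "z": 0.008, "wx": 0, "wy": 0, "wz": 0, "claw": 0.3}, {"x": 0, "y": 0, "z": 0.008, "wx": 0, "wy": 0, "wz": 0, "claw": 0.3}, {"x": 0, "y": 0, "z": 0.008, "wx": 0, "wy": 0, "wz": 0, "claw": 0.3}]'

```text
clock: 8.45
position: [439.9, -397.4, 41.1]
orientation: [-0.001, 1.0, -0.0, -0.0]
contact_force: [-0.6, 0.0, -2.1]
width: 40.0
finger_force: 20.0
```

Request:
play_rows --moves '[{"x": 0, "y": 0, "z": 0.001, "wx": 0, "wy": 0, "wz": 0, "claw": 0.3}, {"x": 0, "y": 0, "z": 0.002, "wx": 0, "wy": 0, "wz": 0, "claw": 0.3}, {"x": 0, "y": 0, "z": 0.003, "wx": 0, "wy": 0, "wz": 0, "claw": 0.3}, {"x": 0, "y": 0, "z": 0.004, "wx": 0, "wy": 0, "wz": 0, "claw": 0.3}, {"x": 0, "y": 0, "z": 0.004, "wx": 0, "wy": 0, "wz": 0, "claw": 0.3}, {"x": 0, "y": 0, "z": 0.004, "wx": 0, "wy": 0, "wz": 0, "claw": 0.3}, {"x": 0, "y": 0, "z": 0.004, "wx": 0, "wy": 0, "wz": 0, "claw": 0.3}, {"x": 0, "y": 0, "z": 0.004, "wx": 0, "wy": 0, "wz": 0, "claw": 0.3}]'

```text
clock: 9.12
position: [439.9, -397.4, 40.7]
orientation: [-0.001, 1.0, -0.0, 0.0]
contact_force: [-1.3, 1.3, 6.3]
width: 39.9
finger_force: 20.0
```

Contact. Now release, rise, and move toward the pump.

Request:
play_rows --moves '[{"x": 0, "y": 0, "z": -0.003, "wx": 0, "wy": 0, "wz": 0, "claw": 0.5}, {"x": 0, "y": 0, "z": -0.003, "wx": 0, "wy": 0, "wz": 0, "claw": 0.6}, {"x": 0, "y": 0, "z": -0.003, "wx": 0, "wy": 0, "wz": 0, "claw": 0.8}, {"x": 0, "y": 0, "z": -0.003, "wx": 0, "wy": 0, "wz": 0, "claw": 1}, {"x": 0, "y": 0, "z": -0.003, "wx": 0, "wy": 0, "wz": 0, "claw": 1}, {"x": 0, "y": 0, "z": -0.1, "wx": 0, "wy": 0, "wz": 0, "claw": 1}, {"x": 0, "y": 0, "z": -0.3, "wx": 0, "wy": 0, "wz": 0, "claw": 1}, {"x": 0, "y": 0, "z": -0.5, "wx": 0, "wy": 0, "wz": 0, "claw": 1}]'

```text
clock: 9.78
position: [438.8, -396.4, 139.8]
orientation: [-0.001, 1.0, 0.001, -0.002]
contact_force: [1.3, -1.4, 1.0]
width: 86.0
finger_force: 0.0
```

Request:
play_rows --moves '[{"x": -0.2, "y": 0.15, "z": -0.2, "wx": 0, "wy": 0, "wz": 0, "claw": 1}, {"x": -0.4, "y": 0.3, "z": -0.4, "wx": 0, "wy": 0, "wz": 0, "claw": 1}, {"x": -0.6, "y": 0.5, "z": -0.6, "wx": 0, "wy": 0, "wz": 0, "claw": 1}, {"x": -0.75, "y": 0.6, "z": -0.7, "wx": 0, "wy": 0, "wz": 0, "claw": 1}, {"x": -0.75, "y": 0.6, "z": -0.7, "wx": 0, "wy": 0, "wz": 0, "claw": 1}, {"x": -0.75, "y": 0.6, "z": -0.7, "wx": 0, "wy": 0, "wz": 0, "claw": 1}, {"x": -0.75, "y": 0.6, "z": -0.7, "wx": 0, "wy": 0, "wz": 0, "claw": 1}, {"x": -0.75, "y": 0.6, "z": -0.7, "wx": 0, "wy": 0, "wz": 0, "claw": 1}]'

```text
clock: 10.45
position: [590.7, -276.3, 281.0]
orientation: [-0.002, 1.0, -0.0, 0.001]
contact_force: [0.1, -0.6, -0.3]
width: 88.0
finger_force: 0.0
```

Run:
```python
from h import *
s=shot('w6');print(s['clock'],s['position'])
p,d,ci,P,c,H,S,V=get('w6')
m=sel(c,S<110,d,54,66,(350,540,-480,-320)); q=c[m]; print("cast on rack",cv2.minAreaRect(q[:,:2].astype(np.float32)),np.median(q[:,2]),q[:,2].std())
```

```text
10.45 [ 590.68376898 -276.26264466  281.01264664]
cast on rack ((457.03668212890625, -396.83160400390625), (65.12500762939453, 40.45713806152344), 0.9628207087516785) 59.39898487501563 1.0877093407867635
```

The cast lies flat at about (441,-397), matching the rack centre. Next is the pump.

Request:
play_rows --moves '[{"x": -0.07, "y": 0.17, "z": 0.05, "wx": 0, "wy": 0, "wz": 0, "claw": 0.5}, {"x": -0.14, "y": 0.34, "z": 0.1, "wx": 0, "wy": 0, "wz": 0, "claw": 0}, {"x": -0.21, "y": 0.52, "z": 0.15, "wx": 0, "wy": 0, "wz": 0, "claw": 0}, {"x": -0.28, "y": 0.7, "z": 0.2, "wx": 0, "wy": 0, "wz": 0, "claw": 0}, {"x": -0.35, "y": 0.87, "z": 0.25, "wx": 0, "wy": 0, "wz": 0, "claw": 0}, {"x": -0.4, "y": 1, "z": 0.3, "wx": 0, "wy": 0, "wz": 0, "claw": 0}, {"x": -0.4, "y": 1, "z": 0.3, "wx": 0, "wy": 0, "wz": 0, "claw": 0}, {"x": -0.4, "y": 1, "z": 0.3, "wx": 0, "wy": 0, "wz": 0, "claw": 0}]'

```text
clock: 11.17
position: [667.6, -76.7, 217.9]
orientation: [-0.002, 1.0, 0.0, -0.002]
contact_force: [0.1, -0.8, -0.8]
width: 37.9
finger_force: 0.0
```

Request:
play_rows --moves '[{"x": 0, "y": 0.1, "z": 0.1, "wx": 0, "wy": 0, "wz": 0, "claw": 0}, {"x": 0, "y": 0.2, "z": 0.2, "wx": 0, "wy": 0, "wz": 0, "claw": 0}, {"x": 0, "y": 0.215, "z": 0.3, "wx": 0, "wy": 0, "wz": 0, "claw": 0}, {"x": 0, "y": 0.215, "z": 0.35, "wx": 0, "wy": 0, "wz": 0, "claw": 0}, {"x": 0, "y": 0.215, "z": 0.38, "wx": 0, "wy": 0, "wz": 0, "claw": 0}, {"x": 0, "y": 0.215, "z": 0.4, "wx": 0, "wy": 0, "wz": 0, "claw": 0}, {"x": 0, "y": 0.215, "z": 0.4, "wx": 0, "wy": 0, "wz": 0, "claw": 0}, {"x": 0, "y": 0.215, "z": 0.4, "wx": 0, "wy": 0, "wz": 0, "claw": 0}]'

```text
clock: 11.83
position: [669.5, -35.0, 141.0]
orientation: [-0.001, 1.0, -0.0, 0.001]
contact_force: [-0.1, -0.5, 0.1]
width: 0.4
finger_force: 0.0
```

Run:
```python
from h import *
s=shot('w7');print(s['clock'],s['position'],s['width'],s['contact_force'])
plan(670.8,-33.3,124,90)
p,d,ci,P,c,H,S,V=get('w7')
m=sel(c,((H<8)|(H>172))&(S>120),d,112,135,(600,760,-120,40)); q=c[m]
if len(q): print("pump",q.min(0),q.max(0),len(q))
u=np.argwhere(m); print(u.min(0),u.max(0))
```

```text
11.8333 [669.45355604 -34.98977417 141.03245753] 0.3574630961146925 [-0.12409164 -0.47428878  0.07792467]
yaw now 90.1 shift [-0.0056  0.0072  0.0865] turn [-0.0001  0.0005  0.0004] q6 -1.64
yaw now 90.1 shift [-0.0056  0.0072  0.0865] turn [-8.000e-04 -1.000e-04 -9.996e-01] q6 -1.64
pump [639.43253067 -51.9591104  112.01717294] [687.19516406 -16.86404125 125.53056733] 2835
[222 273] [325 350]
```

Request:
play_rows --moves '[{"x": -0.004, "y": 0.003, "z": 0.05, "wx": 0, "wy": 0, "wz": 0, "claw": 0}, {"x": -0.004, "y": 0.003, "z": 0.075, "wx": 0, "wy": 0, "wz": 0, "claw": 0}, {"x": -0.004, "y": 0.003, "z": 0.09, "wx": 0, "wy": 0, "wz": 0, "claw": 0}, {"x": -0.004, "y": 0.003, "z": 0.1, "wx": 0, "wy": 0, "wz": 0, "claw": 0}, {"x": -0.004, "y": 0.003, "z": 0.11, "wx": 0, "wy": 0, "wz": 0, "claw": 0}, {"x": -0.004, "y": 0.003, "z": 0.12, "wx": 0, "wy": 0, "wz": 0, "claw": 0}, {"x": -0.004, "y": 0.003, "z": 0.13, "wx": 0, "wy": 0, "wz": 0, "claw": 0}, {"x": -0.004, "y": 0.003, "z": 0.13, "wx": 0, "wy": 0, "wz": 0, "claw": 0}]'

```text
clock: 12.55
position: [669.9, -33.3, 114.6]
orientation: [-0.001, 1.0, -0.0, 0.0]
contact_force: [-1.9, -0.2, 7.1]
width: 0.6
finger_force: 3.3
```

Request:
play_rows --moves '[{"x": 0, "y": 0, "z": 0.002, "wx": 0, "wy": 0, "wz": 0, "claw": 0}, {"x": 0, "y": 0, "z": 0.004, "wx": 0, "wy": 0, "wz": 0, "claw": 0}, {"x": 0, "y": 0, "z": 0.006, "wx": 0, "wy": 0, "wz": 0, "claw": 0}, {"x": 0, "y": 0, "z": 0.006, "wx": 0, "wy": 0, "wz": 0, "claw": 0}, {"x": 0, "y": 0, "z": 0.006, "wx": 0, "wy": 0, "wz": 0, "claw": 0}, {"x": 0, "y": 0, "z": 0.006, "wx": 0, "wy": 0, "wz": 0, "claw": 0}, {"x": 0, "y": 0, "z": 0.006, "wx": 0, "wy": 0, "wz": 0, "claw": 0}, {"x": 0, "y": 0, "z": 0.006, "wx": 0, "wy": 0, "wz": 0, "claw": 0}]'

```text
clock: 13.22
position: [670.0, -33.3, 114.3]
orientation: [-0.001, 1.0, -0.0, 0.0]
contact_force: [-3.4, -0.9, 9.7]
width: 0.6
finger_force: 5.2
```

Request:
play_rows --moves '[{"x": 0, "y": 0, "z": 0.004, "wx": 0, "wy": 0, "wz": 0, "claw": 0}, {"x": 0, "y": 0, "z": 0.008, "wx": 0, "wy": 0, "wz": 0, "claw": 0}, {"x": 0, "y": 0, "z": 0.01, "wx": 0, "wy": 0, "wz": 0, "claw": 0}, {"x": 0, "y": 0, "z": 0.01, "wx": 0, "wy": 0, "wz": 0, "claw": 0}, {"x": 0, "y": 0, "z": 0.01, "wx": 0, "wy": 0, "wz": 0, "claw": 0}, {"x": 0, "y": 0, "z": 0.01, "wx": 0, "wy": 0, "wz": 0, "claw": 0}, {"x": 0, "y": 0, "z": 0.01, "wx": 0, "wy": 0, "wz": 0, "claw": 0}, {"x": 0, "y": 0, "z": 0.01, "wx": 0, "wy": 0, "wz": 0, "claw": 0}]'

```text
clock: 13.88
position: [670.1, -33.3, 114.1]
orientation: [-0.001, 1.0, -0.0, 0.0]
contact_force: [-8.7, 0.2, 22.9]
width: 0.4
finger_force: 11.3
```

Fully down. Now release and travel to the plate.

Request:
play_rows --moves '[{"x": 0, "y": 0, "z": -0.03, "wx": 0, "wy": 0, "wz": 0, "claw": 0}, {"x": 0, "y": 0, "z": -0.07, "wx": 0, "wy": 0, "wz": 0, "claw": 0}, {"x": 0, "y": 0, "z": -0.15, "wx": 0, "wy": 0, "wz": 0, "claw": 0}, {"x": 0, "y": 0, "z": -0.3, "wx": 0, "wy": 0, "wz": 0, "claw": 0}, {"x": 0.05, "y": 0.02, "z": -0.45, "wx": 0, "wy": 0, "wz": 0, "claw": 0}, {"x": 0.15, "y": 0.06, "z": -0.5, "wx": 0, "wy": 0, "wz": 0, "claw": 0}, {"x": 0.25, "y": 0.1, "z": -0.5, "wx": 0, "wy": 0, "wz": 0, "claw": 0.5}, {"x": 0.25, "y": 0.1, "z": -0.5, "wx": 0, "wy": 0, "wz": 0, "claw": 1}]'

```text
clock: 14.55
position: [616.9, -12.2, 211.7]
orientation: [-0.002, 1.0, 0.0, -0.001]
contact_force: [0.2, 0.9, -0.3]
width: 10.4
finger_force: 0.0
```

Request:
play_rows --moves '[{"x": 0.15, "y": 0.08, "z": 0, "wx": 0, "wy": 0, "wz": 0, "claw": 1}, {"x": 0.3, "y": 0.15, "z": 0, "wx": 0, "wy": 0, "wz": -0.018, "claw": 1}, {"x": 0.46, "y": 0.22, "z": 0, "wx": 0, "wy": 0, "wz": -0.018, "claw": 1}, {"x": 0.62, "y": 0.3, "z": 0, "wx": 0, "wy": 0, "wz": -0.018, "claw": 1}, {"x": 0.76, "y": 0.38, "z": 0, "wx": 0, "wy": 0, "wz": -0.018, "claw": 1}, {"x": 0.88, "y": 0.44, "z": 0, "wx": 0, "wy": 0, "wz": -0.018, "claw": 1}, {"x": 0.9, "y": 0.44, "z": 0, "wx": 0, "wy": 0, "wz": -0.018, "claw": 1}, {"x": 0.9, "y": 0.44, "z": 0, "wx": 0, "wy": 0, "wz": -0.018, "claw": 1}]'

```text
clock: 15.22
position: [438.8, 74.6, 211.0]
orientation: [-0.03, 1.0, -0.0, -0.0]
contact_force: [-0.4, 0.0, 0.2]
width: 63.8
finger_force: 0.0
```

Run:
```python
from h import *
s=shot('w8');print(s['clock'],s['position'],s['width'],s['contact_force'])
plan(440.3,75.8,31.5,93.3)
```

```text
15.2167 [438.77671506  74.56841725 210.98293142] 63.758806329614465 [-0.41037993  0.01299461  0.19171067]
yaw now 93.4 shift [2.000e-04 7.500e-03 8.987e-01] turn [-0.      0.0003  0.0007] q6 -1.49
yaw now 93.4 shift [2.000e-04 7.500e-03 8.987e-01] turn [-4.000e-04 -0.000e+00 -9.993e-01] q6 -1.49
```

Request:
play_rows --moves '[{"x": 0, "y": 0.007, "z": 0.18, "wx": 0, "wy": 0, "wz": 0, "claw": 0.6}, {"x": 0, "y": 0.007, "z": 0.38, "wx": 0, "wy": 0, "wz": 0, "claw": 0.6}, {"x": 0, "y": 0.007, "z": 0.58, "wx": 0, "wy": 0, "wz": 0, "claw": 0.6}, {"x": 0, "y": 0.007, "z": 0.73, "wx": 0, "wy": 0, "wz": 0, "claw": 0.6}, {"x": 0, "y": 0.007, "z": 0.83, "wx": 0, "wy": 0, "wz": 0, "claw": 0.6}, {"x": 0, "y": 0.007, "z": 0.87, "wx": 0, "wy": 0, "wz": 0, "claw": 0.6}, {"x": 0, "y": 0.007, "z": 0.89, "wx": 0, "wy": 0, "wz": 0, "claw": 0.6}, {"x": 0, "y": 0.007, "z": 0.895, "wx": 0, "wy": 0, "wz": 0, "claw": 0.6}]'

```text
clock: 15.93
position: [440.5, 75.3, 31.7]
orientation: [-0.029, 1.0, -0.0, -0.0]
contact_force: [0.1, 0.0, 0.4]
width: 52.6
finger_force: 0.0
```

Request:
play_rows --moves '[{"x": 0, "y": 0, "z": 0, "wx": 0, "wy": 0, "wz": 0, "claw": 0.4}, {"x": 0, "y": 0, "z": 0, "wx": 0, "wy": 0, "wz": 0, "claw": 0.3}, {"x": 0, "y": 0, "z": 0, "wx": 0, "wy": 0, "wz": 0, "claw": 0.2}, {"x": 0, "y": 0, "z": 0, "wx": 0, "wy": 0, "wz": 0, "claw": 0.1}, {"x": 0, "y": 0, "z": 0, "wx": 0, "wy": 0, "wz": 0, "claw": 0}, {"x": 0, "y": 0, "z": 0, "wx": 0, "wy": 0, "wz": 0, "claw": 0}, {"x": 0, "y": 0, "z": 0, "wx": 0, "wy": 0, "wz": 0, "claw": 0}, {"x": 0, "y": 0, "z": 0, "wx": 0, "wy": 0, "wz": 0, "claw": 0}]' --newtons 40

```text
clock: 16.6
position: [439.7, 75.7, 32.5]
orientation: [-0.029, 1.0, 0.0, 0.0]
contact_force: [-1.6, 0.5, 6.6]
width: 13.7
finger_force: 40.0
```

Run:
```python
from h import *
s=shot('w9');print(s['clock'],s['position'],s['width'],s['finger_force'],s['contact_force'],s["orientation"])
```

```text
16.6 [439.7437897   75.72717411  32.48113261] 13.655699764126519 39.9962317943573 [-1.64101732  0.50122912  6.59299762] [-2.92869456e-02  9.99570999e-01  9.77043565e-05  2.87996461e-04]
```

Request:
play_rows --moves '[{"x": 0, "y": 0, "z": -0.03, "wx": 0, "wy": 0, "wz": 0, "claw": 0}, {"x": 0, "y": 0, "z": -0.08, "wx": 0, "wy": 0, "wz": 0, "claw": 0}, {"x": 0, "y": 0, "z": -0.18, "wx": 0, "wy": 0, "wz": 0, "claw": 0}, {"x": 0, "y": 0, "z": -0.3, "wx": 0, "wy": 0, "wz": 0, "claw": 0}, {"x": 0, "y": -0.04, "z": -0.42, "wx": 0, "wy": 0, "wz": 0.01, "claw": 0}, {"x": -0.03, "y": -0.13, "z": -0.5, "wx": 0, "wy": 0, "wz": 0.02, "claw": 0}, {"x": -0.06, "y": -0.25, "z": -0.5, "wx": 0, "wy": 0, "wz": 0.02, "claw": 0}, {"x": -0.1, "y": -0.38, "z": -0.5, "wx": 0, "wy": 0, "wz": 0.02, "claw": 0}]'

```text
clock: 17.32
position: [464.1, 0.5, 133.8]
orientation: [0.001, 1.0, -0.0, 0.001]
contact_force: [0.5, -0.1, -5.7]
width: 14.0
finger_force: 40.0
```

Request:
play_rows --moves '[{"x": -0.02, "y": -0.13, "z": 0, "wx": 0, "wy": 0, "wz": 0, "claw": 0}, {"x": -0.04, "y": -0.26, "z": 0, "wx": 0, "wy": 0, "wz": 0, "claw": 0}, {"x": -0.06, "y": -0.4, "z": 0, "wx": 0, "wy": 0, "wz": 0, "claw": 0}, {"x": -0.08, "y": -0.52, "z": 0, "wx": 0, "wy": 0, "wz": 0, "claw": 0}, {"x": -0.1, "y": -0.62, "z": 0, "wx": 0, "wy": 0, "wz": 0, "claw": 0}, {"x": -0.12, "y": -0.68, "z": 0, "wx": 0, "wy": 0, "wz": 0, "claw": 0}, {"x": -0.13, "y": -0.71, "z": 0, "wx": 0, "wy": 0, "wz": 0, "claw": 0}, {"x": -0.13, "y": -0.71, "z": 0, "wx": 0, "wy": 0, "wz": 0, "claw": 0}]'

```text
clock: 17.98
position: [489.6, -141.9, 132.3]
orientation: [0.003, 1.0, -0.0, 0.0]
contact_force: [0.7, 0.3, -5.1]
width: 13.5
finger_force: 40.0
```

Run:
```python
from h import *
s=shot('w10'); s=shot('w10');print(s['clock'],s['position'],s['width'],s['finger_force'],s['contact_force'],s["moment"])
plan(485.8,-143.7,100,89.65)
for t in ("w9","w10"):
    p,d,ci,P,c,H,S,V=get(t)
    z0=16 if t=="w9" else s['position'][2]-31.5+15
    m=sel(c,(H>60)&(H<95)&(S>70),d,z0-8,z0+8,(300,650,-300,200)); q=c[m]; r=cv2.minAreaRect(q[:,:2].astype(np.float32)); print(t,"green",r,np.median(q[:,2]))
    A=np.c_[q[:,:2],np.ones(len(q))]; print("plane",np.linalg.lstsq(A,q[:,2],rcond=None)[0])
```

```text
18.0333 [ 489.12685668 -140.96933996  132.0663754 ] 13.78485573279471 39.99190807342529 [-0.30752272  1.13690181 -4.4410099 ] [0.04663211 0.04741457 0.02691452]
yaw now 89.8 shift [ 0.0152 -0.0164  0.1599] turn [ 0.0002 -0.0003  0.0007] q6 -1.87
yaw now 89.8 shift [ 0.0152 -0.0164  0.1599] turn [ 5.000e-04  3.000e-04 -9.993e-01] q6 -1.87
w9 green ((440.771728515625, 75.56678771972656), (182.02926635742188, 100.12865447998047), 2.9448533058166504) 15.59725483028133
plane [9.94951848e-05 5.47771957e-04 1.55132083e+01]
w10 green ((490.11431884765625, -141.342041015625), (100.4512710571289, 182.55322265625), 89.46046447753906) 115.22116809952954
plane [-1.72307744e-03  3.36451575e-04  1.16034508e+02]
```

View pics/w10.png

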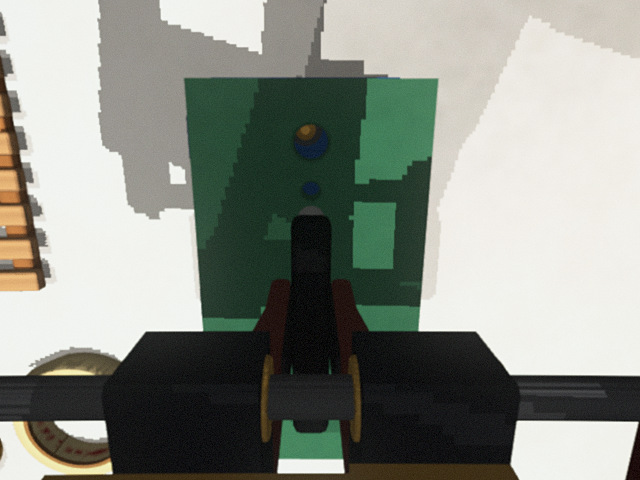

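The pin shows through the hole at (308,132), with the hole centre at (311,142). I'll shift and descend to just above the pins.

Request:
play_rows --moves '[{"x": 0.01, "y": -0.006, "z": 0.03, "wx": 0, "wy": 0, "wz": 0, "claw": 0}, {"x": 0.021, "y": -0.012, "z": 0.07, "wx": 0, "wy": 0, "wz": 0, "claw": 0}, {"x": 0.021, "y": -0.012, "z": 0.11, "wx": 0, "wy": 0, "wz": 0, "claw": 0}, {"x": 0.021, "y": -0.012, "z": 0.15, "wx": 0, "wy": 0, "wz": 0, "claw": 0}, {"x": 0.021, "y": -0.012, "z": 0.18, "wx": 0, "wy": 0, "wz": 0, "claw": 0}, {"x": 0.021, "y": -0.012, "z": 0.19, "wx": 0, "wy": 0, "wz": 0, "claw": 0}, {"x": 0.021, "y": -0.012, "z": 0.19, "wx": 0, "wy": 0, "wz": 0, "claw": 0}, {"x": 0.021, "y": -0.012, "z": 0.19, "wx": 0, "wy": 0, "wz": 0, "claw": 0}]'

```text
clock: 18.75
position: [485.2, -143.6, 93.9]
orientation: [0.002, 1.0, 0.0, -0.0]
contact_force: [-0.4, 0.6, -4.7]
width: 13.8
finger_force: 40.0
```

Run:
```python
from h import *
s=shot('w11'); s=shot('w11');print(s['clock'],s['position'],s['width'],s['finger_force'],s['contact_force'],s["moment"])
p,d,ci,P,c,H,S,V=get('w11')
z0=s['position'][2]-17
m=sel(c,(H>60)&(H<95)&(S>70),d,z0-8,z0+8,(300,650,-300,200)); q=c[m]; r=cv2.minAreaRect(q[:,:2].astype(np.float32)); print("green",r,np.median(q[:,2]))
m=sel(c,(H>8)&(H<40)&(S>90),d,45,62,(395,440,-165,-125)); q=c[m]; print("pin",q.mean(0) if len(q) else 0,len(q))
# hole centre on plate top: non-green pixels near
uv=cv2.projectPoints(np.array([[0,0,1.]]),np.zeros(3),np.zeros(3),ci["intrinsics"],None)[0]
cv2.imwrite("pics/w11c.png",cv2.resize(p[60:240,220:400,::-1],None,fx=3.3,fy=3.3,interpolation=cv2.INTER_CUBIC))
```

```text
18.8 [ 485.37036718 -143.65228934   94.1505676 ] 14.007172223551754 39.9919992685318 [ 0.07318534 -0.02461311 -5.28413893] [-0.03623831  0.04159103 -0.03296561]
green ((486.7279968261719, -143.61257934570312), (100.63534545898438, 182.97833251953125), 89.79336547851562) 77.26659811135897
pin [ 419.8863794  -143.66372201   50.04545192] 398
```

View pics/w11c.png

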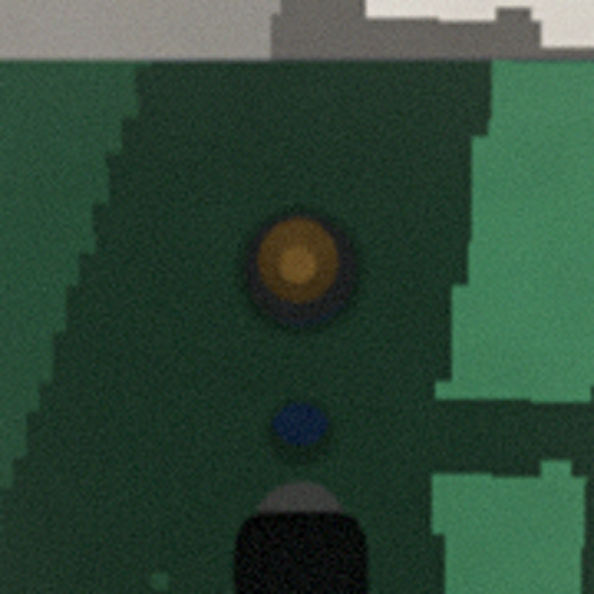

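The crop shows the pin tip at crop (297,264) and the top rim of the hole centred at (301,269).

Run:
```python
from h import *
p,d,ci,P=load('w11')
print("hole",onz([(220+301/3.3,60+268.5/3.3)],ci,P,77.4),"pin",onz([(220+297/3.3,60+264/3.3)],ci,P,54))
plan(485.37,-143.65,94.15,89.65)
```

```text
hole [[ 419.5593312  -143.11594399   77.4       ]] pin [[ 420.11543849 -143.6267848    54.        ]]
yaw now 89.8 shift [0.0006 0.0001 0.0009] turn [-0.0001  0.0002  0.0007] q6 -1.88
yaw now 89.8 shift [0.0006 0.0001 0.0009] turn [-3.000e-04 -1.000e-04 -9.993e-01] q6 -1.88
```

Request:
play_rows --moves '[{"x": 0, "y": -0.001, "z": 0.02, "wx": 0, "wy": 0, "wz": 0.0005, "claw": 0}, {"x": 0, "y": -0.001, "z": 0.035, "wx": 0, "wy": 0, "wz": 0.0005, "claw": 0}, {"x": 0, "y": -0.001, "z": 0.05, "wx": 0, "wy": 0, "wz": 0.0005, "claw": 0}, {"x": 0, "y": -0.001, "z": 0.065, "wx": 0, "wy": 0, "wz": 0.0005, "claw": 0}, {"x": 0, "y": -0.001, "z": 0.08, "wx": 0, "wy": 0, "wz": 0.0005, "claw": 0}, {"x": 0, "y": -0.001, "z": 0.09, "wx": 0, "wy": 0, "wz": 0.0005, "claw": 0}, {"x": 0, "y": -0.001, "z": 0.1, "wx": 0, "wy": 0, "wz": 0.0005, "claw": 0}, {"x": 0, "y": -0.001, "z": 0.1, "wx": 0, "wy": 0, "wz": 0.0005, "claw": 0}]'

```text
clock: 19.52
position: [484.9, -143.7, 73.6]
orientation: [0.003, 1.0, 0.0, -0.0]
contact_force: [-0.2, 0.7, -5.2]
width: 13.9
finger_force: 40.0
```

Run:
```python
from h import *
s=shot('w12'); print(s['clock'],s['position'],s['contact_force'],s["moment"])
```

```text
19.5167 [ 484.91901481 -143.69685718   73.62674218] [-0.18483579  0.69477613 -5.18446556] [ 0.04798547 -0.0258694   0.02172091]
```

Request:
play_rows --moves '[{"x": 0, "y": 0, "z": 0.01, "wx": 0, "wy": 0, "wz": 0, "claw": 0}, {"x": 0, "y": 0, "z": 0.02, "wx": 0, "wy": 0, "wz": 0, "claw": 0}, {"x": 0, "y": 0, "z": 0.03, "wx": 0, "wy": 0, "wz": 0, "claw": 0}, {"x": 0, "y": 0, "z": 0.037, "wx": 0, "wy": 0, "wz": 0, "claw": 0}, {"x": 0, "y": 0, "z": 0.042, "wx": 0, "wy": 0, "wz": 0, "claw": 0}, {"x": 0, "y": 0, "z": 0.047, "wx": 0, "wy": 0, "wz": 0, "claw": 0}, {"x": 0, "y": 0, "z": 0.05, "wx": 0, "wy": 0, "wz": 0, "claw": 0}, {"x": 0, "y": 0, "z": 0.05, "wx": 0, "wy": 0, "wz": 0, "claw": 0}]'

```text
clock: 20.23
position: [485.1, -143.8, 64.0]
orientation: [0.003, 1.0, 0.0, -0.0]
contact_force: [-0.7, -0.4, -4.8]
width: 13.8
finger_force: 40.0
```

Request:
play_rows --moves '[{"x": 0, "y": 0, "z": 0.001, "wx": 0, "wy": 0, "wz": 0, "claw": 0}, {"x": 0, "y": 0, "z": 0.002, "wx": 0, "wy": 0, "wz": 0, "claw": 0}, {"x": 0, "y": 0, "z": 0.003, "wx": 0, "wy": 0, "wz": 0, "claw": 0}, {"x": 0, "y": 0, "z": 0.003, "wx": 0, "wy": 0, "wz": 0, "claw": 0}, {"x": 0, "y": 0, "z": 0.003, "wx": 0, "wy": 0, "wz": 0, "claw": 0}, {"x": 0, "y": 0, "z": 0.003, "wx": 0, "wy": 0, "wz": 0, "claw": 0}, {"x": 0, "y": 0, "z": 0.003, "wx": 0, "wy": 0, "wz": 0, "claw": 0}, {"x": 0, "y": 0, "z": 0.003, "wx": 0, "wy": 0, "wz": 0, "claw": 0}]'

```text
clock: 20.9
position: [485.2, -143.8, 63.5]
orientation: [0.003, 1.0, -0.0, 0.0]
contact_force: [0.3, 0.1, -5.1]
width: 13.9
finger_force: 40.0
```

Request:
play_rows --moves '[{"x": 0, "y": 0, "z": 0.001, "wx": 0, "wy": 0, "wz": 0, "claw": 0}, {"x": 0, "y": 0, "z": 0.002, "wx": 0, "wy": 0, "wz": 0, "claw": 0}, {"x": 0, "y": 0, "z": 0.003, "wx": 0, "wy": 0, "wz": 0, "claw": 0}, {"x": 0, "y": 0, "z": 0.004, "wx": 0, "wy": 0, "wz": 0, "claw": 0}, {"x": 0, "y": 0, "z": 0.005, "wx": 0, "wy": 0, "wz": 0, "claw": 0}, {"x": 0, "y": 0, "z": 0.006, "wx": 0, "wy": 0, "wz": 0, "claw": 0}, {"x": 0, "y": 0, "z": 0.006, "wx": 0, "wy": 0, "wz": 0, "claw": 0}, {"x": 0, "y": 0, "z": 0.006, "wx": 0, "wy": 0, "wz": 0, "claw": 0}]'

```text
clock: 21.57
position: [485.2, -143.8, 62.5]
orientation: [0.003, 1.0, -0.0, 0.0]
contact_force: [-2.3, -0.2, 1.7]
width: 13.8
finger_force: 40.0
```

Run:
```python
from h import *
s=shot('w13'); print(s['clock'],s['position'],s['contact_force'],s["moment"])
p,d,ci,P,c,H,S,V=get('w13')
m=sel(c,(H>60)&(H<95)&(S>70),d,36,60,(300,650,-300,0)); q=c[m]; print(np.median(q[:,2]),cv2.minAreaRect(q[:,:2].astype(np.float32)))
```

```text
21.5667 [ 485.16453798 -143.78420728   62.52394239] [-2.28698398 -0.24514262  1.69519945] [0.05995578 0.30014593 0.04659744]
45.619617312591686 ((486.56890869140625, -143.82408142089844), (100.51937103271484, 183.23699951171875), 89.57421875)
```

Seated: the plate's top measures z=45.6. I'll press lightly, release, rise, and turn toward the knob.

Request:
play_rows --moves '[{"x": 0, "y": 0, "z": 0.003, "wx": 0, "wy": 0, "wz": 0, "claw": 0}, {"x": 0, "y": 0, "z": 0.003, "wx": 0, "wy": 0, "wz": 0, "claw": 0}, {"x": 0, "y": 0, "z": 0.003, "wx": 0, "wy": 0, "wz": 0, "claw": 0.3}, {"x": 0, "y": 0, "z": 0.003, "wx": 0, "wy": 0, "wz": 0, "claw": 0.5}, {"x": 0, "y": 0, "z": 0, "wx": 0, "wy": 0, "wz": 0, "claw": 0.5}, {"x": 0, "y": 0, "z": 0, "wx": 0, "wy": 0, "wz": 0, "claw": 0.5}, {"x": 0, "y": 0, "z": -0.05, "wx": 0, "wy": 0, "wz": 0, "claw": 0.5}, {"x": 0, "y": 0, "z": -0.2, "wx": 0, "wy": 0, "wz": 0, "claw": 0.5}]'

```text
clock: 22.28
position: [482.7, -143.0, 100.1]
orientation: [0.003, 1.0, 0.001, -0.003]
contact_force: [-0.3, 0.3, 0.6]
width: 43.7
finger_force: 0.0
```

Request:
play_rows --moves '[{"x": 0, "y": 0, "z": -0.15, "wx": 0, "wy": 0, "wz": 0.04, "claw": 0.5}, {"x": -0.1, "y": -0.05, "z": -0.3, "wx": 0, "wy": 0, "wz": 0.08, "claw": 0.5}, {"x": -0.2, "y": -0.1, "z": -0.3, "wx": 0, "wy": 0, "wz": 0.12, "claw": 0.5}, {"x": -0.3, "y": -0.15, "z": -0.3, "wx": 0, "wy": 0, "wz": 0.16, "claw": 0.5}, {"x": -0.4, "y": -0.2, "z": -0.3, "wx": 0, "wy": 0, "wz": 0.2, "claw": 0.5}, {"x": -0.5, "y": -0.25, "z": -0.3, "wx": 0, "wy": 0, "wz": 0.24, "claw": 0.5}, {"x": -0.6, "y": -0.29, "z": -0.3, "wx": 0, "wy": 0, "wz": 0.28, "claw": 0.5}, {"x": -0.6, "y": -0.29, "z": -0.3, "wx": 0, "wy": 0, "wz": 0.315, "claw": 0.5}]'

```text
clock: 22.95
position: [608.4, -204.1, 163.4]
orientation: [0.48, 0.877, 0.0, 0.002]
contact_force: [0.7, -1.0, -0.1]
width: 43.8
finger_force: 0.0
```

Request:
play_rows --moves '[{"x": 0, "y": 0, "z": 0, "wx": 0, "wy": 0, "wz": 0.04, "claw": 0.5}, {"x": 0, "y": 0, "z": 0, "wx": 0, "wy": 0, "wz": 0.08, "claw": 0.5}, {"x": 0, "y": 0, "z": 0, "wx": 0, "wy": 0, "wz": 0.12, "claw": 0.5}, {"x": 0, "y": 0, "z": 0, "wx": 0, "wy": 0, "wz": 0.155, "claw": 0.5}, {"x": 0, "y": 0, "z": 0, "wx": 0, "wy": 0, "wz": 0.155, "claw": 0.5}, {"x": 0, "y": 0, "z": 0, "wx": 0, "wy": 0, "wz": 0.155, "claw": 0.5}, {"x": 0, "y": 0, "z": 0, "wx": 0, "wy": 0, "wz": 0.155, "claw": 0.5}, {"x": 0, "y": 0, "z": 0, "wx": 0, "wy": 0, "wz": 0.155, "claw": 0.5}]'

```text
clock: 23.62
position: [604.9, -202.4, 162.5]
orientation: [0.674, 0.739, 0.0, 0.0]
contact_force: [0.7, 0.8, 0.2]
width: 43.8
finger_force: 0.0
```

Run:
```python
from h import *
s=shot('w14'); s=shot('w14'); print(s['clock'],s['position'],s['width'],s['contact_force'],s["moment"])
plan(606.6,-201.6,63,4.8)
p,d,ci,P,c,H,S,V=get('w14')
m=sel(c,(H>60)&(H<95)&(S>70),d,36,60,(300,650,-300,0)); q=c[m]; print(len(q),np.median(q[:,2]),np.linalg.lstsq(np.c_[q[:,:2],np.ones(len(q))],q[:,2],rcond=None)[0])
m=sel(c,((H<8)|(H>172))&(S>120),d,88,100,(500,720,-260,-100)); q=c[m]; print("knob",(q.min(0)+q.max(0))/2 if len(q) else 0,len(q))
```

```text
23.6667 [ 604.83999656 -202.44367979  162.4187345 ] 43.79558594661744 [0.71603927 0.34691164 0.36688997] [0.00290127 0.042242   0.02145452]
yaw now 5.2 shift [0.0033 0.0091 0.497 ] turn [0.    0.    0.002] q6 -0.43
yaw now 5.2 shift [0.0033 0.0091 0.497 ] turn [-0.     0.    -0.998] q6 -0.43
40264 45.590425728144425 [-5.70789508e-04  5.06137376e-04  4.59168382e+01]
knob [ 607.32603458 -201.41307985   91.12904967] 538
```

Request:
play_rows --moves '[{"x": 0.003, "y": 0.01, "z": 0.15, "wx": 0, "wy": 0, "wz": 0, "claw": 0.5}, {"x": 0.003, "y": 0.01, "z": 0.28, "wx": 0, "wy": 0, "wz": 0, "claw": 0.5}, {"x": 0.003, "y": 0.01, "z": 0.38, "wx": 0, "wy": 0, "wz": 0, "claw": 0.5}, {"x": 0.003, "y": 0.01, "z": 0.45, "wx": 0, "wy": 0, "wz": 0, "claw": 0.5}, {"x": 0.003, "y": 0.01, "z": 0.48, "wx": 0, "wy": 0, "wz": 0, "claw": 0.4}, {"x": 0.003, "y": 0.01, "z": 0.49, "wx": 0, "wy": 0, "wz": 0, "claw": 0.3}, {"x": 0.003, "y": 0.01, "z": 0.49, "wx": 0, "wy": 0, "wz": 0, "claw": 0.25}, {"x": 0.003, "y": 0.01, "z": 0.49, "wx": 0, "wy": 0, "wz": 0, "claw": 0.25}]' --newtons 6

```text
clock: 24.38
position: [607.6, -202.0, 65.3]
orientation: [0.675, 0.738, 0.0, 0.001]
contact_force: [-0.4, 0.5, 0.6]
width: 23.0
finger_force: 0.0
```

Request:
play_rows --moves '[{"x": 0, "y": 0, "z": 0, "wx": 0, "wy": 0, "wz": 0, "claw": 0.22}, {"x": 0, "y": 0, "z": 0, "wx": 0, "wy": 0, "wz": 0, "claw": 0.2}, {"x": 0, "y": 0, "z": 0, "wx": 0, "wy": 0, "wz": 0, "claw": 0.18}, {"x": 0, "y": 0, "z": 0, "wx": 0, "wy": 0, "wz": 0, "claw": 0.16}, {"x": 0, "y": 0, "z": 0, "wx": 0, "wy": 0, "wz": 0, "claw": 0.1}, {"x": 0, "y": 0, "z": 0, "wx": 0, "wy": 0, "wz": 0, "claw": 0.1}, {"x": 0, "y": 0, "z": 0, "wx": 0, "wy": 0, "wz": 0, "claw": 0.1}, {"x": 0, "y": 0, "z": 0, "wx": 0, "wy": 0, "wz": 0, "claw": 0.1}]' --newtons 6

```text
clock: 25.05
position: [607.5, -201.9, 65.1]
orientation: [0.675, 0.738, 0.0, 0.001]
contact_force: [0.1, -0.9, 5.6]
width: 15.8
finger_force: 6.0
```

Run:
```python
from h import *
s=sensors.read_state(); print(s['clock'],s['position'],s['width'],s['finger_force'],s['contact_force'])
R0=R.from_quat(s['orientation']); o=s['position'][:2]; pv=np.array([601.8,-144.5]); r=o-pv; a0=np.arctan2(r[1],r[0]); print("radius",np.hypot(*r),np.degrees(a0))
y=R0.as_matrix()[:,1]; print("yaw",np.degrees(np.arctan2(y[1],y[0])))
# path about pivot, radius kept: rows relative to the start, in start tool axes
for k in range(1,19):
    da=np.radians(5*k); t=pv+R.from_euler('z',da).as_matrix()[:2,:2]@r-o
    sh=R0.inv().apply([*t,0])/200; print(k,5*k,"x %.3f y %.3f wz %.4f"%(sh[0],sh[1],-5*k/180))
```

```text
25.05 [ 607.52041471 -201.92746538   65.12794239] 15.762685521139296 6.001792252063751 [ 0.13312061 -0.93265124  5.57203587]
radius 57.71167060406082 -84.31146773127453
yaw 5.082548725987464
1 5 x 0.001 y 0.025 wz -0.0278
2 10 x 0.005 y 0.050 wz -0.0556
3 15 x 0.011 y 0.075 wz -0.0833
4 20 x 0.018 y 0.099 wz -0.1111
5 25 x 0.028 y 0.122 wz -0.1389
6 30 x 0.040 y 0.144 wz -0.1667
7 35 x 0.054 y 0.165 wz -0.1944
8 40 x 0.069 y 0.185 wz -0.2222
9 45 x 0.087 y 0.203 wz -0.2500
10 50 x 0.105 y 0.220 wz -0.2778
11 55 x 0.126 y 0.235 wz -0.3056
12 60 x 0.147 y 0.248 wz -0.3333
13 65 x 0.169 y 0.260 wz -0.3611
14 70 x 0.193 y 0.269 wz -0.3889
15 75 x 0.217 y 0.276 wz -0.4167
16 80 x 0.241 y 0.282 wz -0.4444
17 85 x 0.266 y 0.285 wz -0.4722
18 90 x 0.292 y 0.285 wz -0.5000
```

Request:
play_rows --moves '[{"x": 0.001, "y": 0.025, "z": 0, "wx": 0, "wy": 0, "wz": -0.028, "claw": 0.1}, {"x": 0.005, "y": 0.05, "z": 0, "wx": 0, "wy": 0, "wz": -0.056, "claw": 0.1}, {"x": 0.011, "y": 0.075, "z": 0, "wx": 0, "wy": 0, "wz": -0.083, "claw": 0.1}, {"x": 0.018, "y": 0.099, "z": 0, "wx": 0, "wy": 0, "wz": -0.111, "claw": 0.1}, {"x": 0.028, "y": 0.122, "z": 0, "wx": 0, "wy": 0, "wz": -0.139, "claw": 0.1}, {"x": 0.04, "y": 0.144, "z": 0, "wx": 0, "wy": 0, "wz": -0.167, "claw": 0.1}, {"x": 0.054, "y": 0.165, "z": 0, "wx": 0, "wy": 0, "wz": -0.194, "claw": 0.1}, {"x": 0.069, "y": 0.185, "z": 0, "wx": 0, "wy": 0, "wz": -0.222, "claw": 0.1}]'

```text
clock: 25.72
position: [643.5, -185.4, 65.1]
orientation: [0.38, 0.925, -0.0, 0.001]
contact_force: [1.2, -2.0, 5.4]
width: 15.5
finger_force: 6.0
```

Run:
```python
from h import *
s=sensors.read_state(); print(s['clock'],s['position'],s['width'],s['finger_force'],s['contact_force'],s['moment'])
r=s['position'][:2]-[601.8,-144.5]; print(np.hypot(*r),np.degrees(np.arctan2(r[1],r[0])))
```

```text
25.7167 [ 643.47595839 -185.3885875    65.11786894] 15.543068438592583 6.000583916902542 [ 1.22146118 -2.02850934  5.35370462] [-0.41209529 -0.06961672  0.02878613]
58.38460495341873 -44.45361945548803
```

Following nicely; the second half uses the same rows.

Request:
play_rows --moves '[{"x": 0.001, "y": 0.025, "z": 0, "wx": 0, "wy": 0, "wz": -0.028, "claw": 0.1}, {"x": 0.005, "y": 0.05, "z": 0, "wx": 0, "wy": 0, "wz": -0.056, "claw": 0.1}, {"x": 0.011, "y": 0.075, "z": 0, "wx": 0, "wy": 0, "wz": -0.083, "claw": 0.1}, {"x": 0.018, "y": 0.099, "z": 0, "wx": 0, "wy": 0, "wz": -0.111, "claw": 0.1}, {"x": 0.028, "y": 0.122, "z": 0, "wx": 0, "wy": 0, "wz": -0.139, "claw": 0.1}, {"x": 0.04, "y": 0.144, "z": 0, "wx": 0, "wy": 0, "wz": -0.167, "claw": 0.1}, {"x": 0.054, "y": 0.165, "z": 0, "wx": 0, "wy": 0, "wz": -0.194, "claw": 0.1}, {"x": 0.069, "y": 0.185, "z": 0, "wx": 0, "wy": 0, "wz": -0.222, "claw": 0.1}]'

```text
clock: 26.38
position: [660.4, -149.3, 65.2]
orientation: [0.041, 0.999, -0.001, 0.002]
contact_force: [3.1, -2.3, 3.5]
width: 15.8
finger_force: 6.0
```

Request:
play_rows --moves '[{"x": 0, "y": 0.006, "z": 0, "wx": 0, "wy": 0, "wz": -0.005, "claw": 0.1}, {"x": 0, "y": 0.012, "z": 0, "wx": 0, "wy": 0, "wz": -0.012, "claw": 0.1}, {"x": 0, "y": 0.018, "z": 0, "wx": 0, "wy": 0, "wz": -0.018, "claw": 0.1}, {"x": 0.001, "y": 0.022, "z": 0, "wx": 0, "wy": 0, "wz": -0.022, "claw": 0.1}, {"x": 0.001, "y": 0.025, "z": 0, "wx": 0, "wy": 0, "wz": -0.022, "claw": 0.1}, {"x": 0.001, "y": 0.028, "z": 0, "wx": 0, "wy": 0, "wz": -0.022, "claw": 0.1}, {"x": 0.001, "y": 0.03, "z": 0, "wx": 0, "wy": 0, "wz": -0.022, "claw": 0.1}, {"x": 0.001, "y": 0.03, "z": 0, "wx": 0, "wy": 0, "wz": -0.022, "claw": 0.1}]'

```text
clock: 27.05
position: [660.4, -144.3, 65.1]
orientation: [0.01, 1.0, -0.001, 0.002]
contact_force: [5.0, -6.6, 4.2]
width: 15.8
finger_force: 6.0
```

Run:
```python
from h import *
s=sensors.read_state(); print(s['clock'],s['position'],s['width'],s['finger_force'],s['contact_force'],s['moment'])
r=s['position'][:2]-[601.8,-144.5]; print(np.hypot(*r),np.degrees(np.arctan2(r[1],r[0])))
```

```text
27.05 [ 660.42341554 -144.32883954   65.10185106] 15.79794282065235 6.001344546675682 [ 5.01853949 -6.63958699  4.17379466] [-1.01283151 -0.75785747 -0.00648224]
58.62366540215575 0.1672837396882695
```

Request:
play_rows --moves '[{"x": 0, "y": 0.003, "z": 0, "wx": 0, "wy": 0, "wz": 0, "claw": 0.1}, {"x": 0, "y": 0.006, "z": 0, "wx": 0, "wy": 0, "wz": 0, "claw": 0.1}, {"x": 0, "y": 0.009, "z": 0, "wx": 0, "wy": 0, "wz": 0, "claw": 0.1}, {"x": 0, "y": 0.012, "z": 0, "wx": 0, "wy": 0, "wz": 0, "claw": 0.1}, {"x": 0, "y": 0.012, "z": 0, "wx": 0, "wy": 0, "wz": 0, "claw": 0.1}, {"x": 0, "y": 0.012, "z": 0, "wx": 0, "wy": 0, "wz": 0, "claw": 0.1}, {"x": 0, "y": 0.012, "z": 0, "wx": 0, "wy": 0, "wz": 0, "claw": 0.1}, {"x": 0, "y": 0.012, "z": 0, "wx": 0, "wy": 0, "wz": 0, "claw": 0.1}]' --newtons 15

```text
clock: 27.72
position: [660.5, -144.1, 65.1]
orientation: [0.01, 1.0, -0.002, 0.002]
contact_force: [4.0, -15.2, 3.4]
width: 15.5
finger_force: 15.0
```

Request:
play_rows --moves '[{"x": 0, "y": 0, "z": 0, "wx": 0, "wy": 0, "wz": 0, "claw": 0.3}, {"x": 0, "y": 0, "z": 0, "wx": 0, "wy": 0, "wz": 0, "claw": 0.45}, {"x": 0, "y": 0, "z": 0, "wx": 0, "wy": 0, "wz": 0, "claw": 0.45}, {"x": 0, "y": 0, "z": 0, "wx": 0, "wy": 0, "wz": 0, "claw": 0.45}, {"x": 0, "y": 0, "z": -0.1, "wx": 0, "wy": 0, "wz": 0, "claw": 0.45}, {"x": 0, "y": 0, "z": -0.3, "wx": 0, "wy": 0, "wz": 0, "claw": 0.45}, {"x": 0, "y": 0, "z": -0.5, "wx": 0, "wy": 0, "wz": 0, "claw": 0.45}, {"x": 0, "y": 0, "z": -0.7, "wx": 0, "wy": 0, "wz": 0, "claw": 0.45}]'

```text
clock: 28.38
position: [657.9, -139.5, 204.6]
orientation: [0.009, 1.0, 0.0, -0.002]
contact_force: [0.6, -0.7, 0.1]
width: 39.6
finger_force: 0.0
```

Request:
play_rows --moves '[{"x": -0.1, "y": 0, "z": -0.2, "wx": 0, "wy": 0, "wz": 0, "claw": 0.45}, {"x": -0.2, "y": 0, "z": -0.4, "wx": 0, "wy": 0, "wz": 0, "claw": 0.45}, {"x": -0.2, "y": 0, "z": -0.6, "wx": 0, "wy": 0, "wz": 0, "claw": 0.45}, {"x": -0.2, "y": 0, "z": -0.6, "wx": 0, "wy": 0, "wz": 0, "claw": 0.45}, {"x": -0.2, "y": 0, "z": -0.6, "wx": 0, "wy": 0, "wz": 0, "claw": 0.45}, {"x": -0.2, "y": 0, "z": -0.6, "wx": 0, "wy": 0, "wz": 0, "claw": 0.45}, {"x": -0.2, "y": 0, "z": -0.6, "wx": 0, "wy": 0, "wz": 0, "claw": 0.45}, {"x": -0.2, "y": 0, "z": -0.6, "wx": 0, "wy": 0, "wz": 0, "claw": 0.45}]'

```text
clock: 29.05
position: [697.8, -140.7, 321.6]
orientation: [0.009, 1.0, 0.0, -0.002]
contact_force: [1.0, 0.0, -0.5]
width: 39.3
finger_force: 0.0
```

Run:
```python
from h import *
s=shot('w15'); print(s['clock'],s['position'])
p,d,ci,P,c,H,S,V=get('w15')
m=sel(c,((H<8)|(H>172))&(S>120),d,86,100,(500,720,-260,-100)); q=c[m]; print("knob",(q.min(0)+q.max(0))/2 if len(q) else 0,len(q))
m=sel(c,(H>60)&(H<95)&(S>70),d,36,60,(300,650,-300,0)); q=c[m]; print(len(q),np.median(q[:,2]),cv2.minAreaRect(q[:,:2].astype(np.float32)))
m=sel(c,((H<8)|(H>172))&(S>120),d,105,135,(600,760,-120,40)); q=c[m]; print("pump top z",np.percentile(q[:,2],80) if len(q) else 0)
p,d=viewer.snapshot("top"); P0=np.load("pics/top_p.npy")
m=np.hstack([P0[60:360,200:480],p[60:360,200:480]])[:,:,::-1]; cv2.imwrite("pics/fin.png",cv2.resize(m,None,fx=1.42,fy=1.42))
```

```text
29.05 [ 697.84352684 -140.67394806  321.58065525]
knob [ 659.49700495 -144.23474664   90.60870989] 196
6793 45.596865113163744 ((546.7110595703125, -144.00814819335938), (99.94841766357422, 60.61980056762695), 89.31869506835938)
pump top z 124.14124781735987
```

View pics/w15.png

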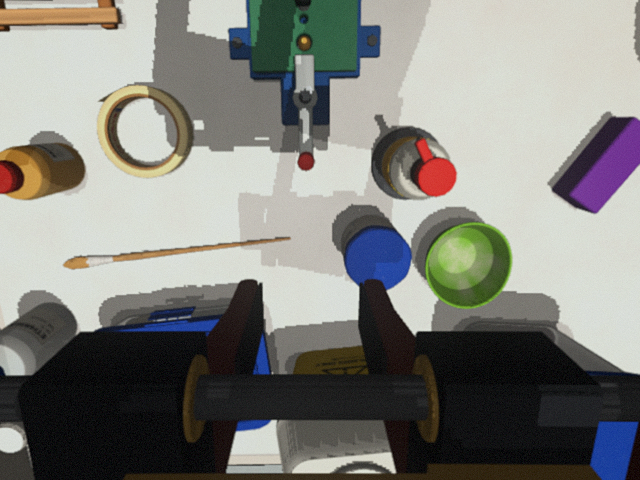

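View pics/fin.png

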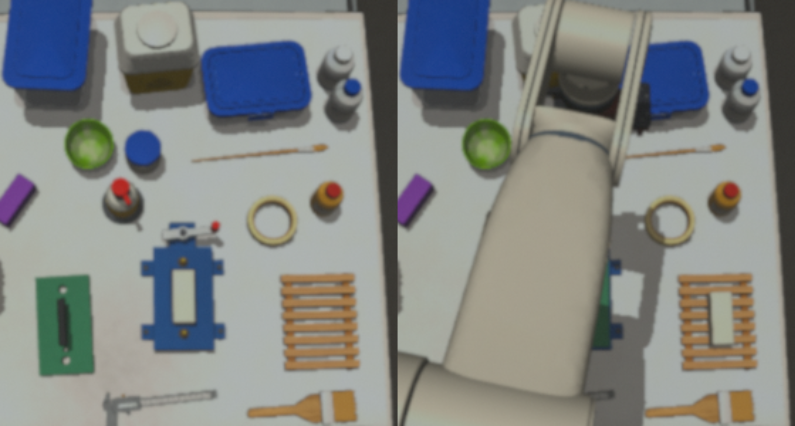

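The wrist view shows the latch closed over the plate's end, with the knob at (306,160) in line with the pivot at (305,97) and the pump back up. The before/after top views show the cast central on the rack and the bystanders unmoved.

```bash
python3 -c "
from workcell import ticket
print(ticket.hand_in())"
```

```text
the job is handed in; nothing more can be done
None
```

The job is done and handed in at about 29 s: the cast lies flat in the middle of the rack, the pump was pressed fully and came back up, the green plate sits flush on the mould, the latch is home, and the bystanders are unmoved.

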